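# Hang a component bin on the slat rail of a soldering bench

### The arm

A 6-joint arm with a two-finger parallel gripper is mounted at the origin on the work surface. World frame = base frame: x ahead of the robot, y to its left, z up, the work surface at z = 0. Lengths are in m, angles in rad, forces in N, time in s.
With the tool pointing down it reaches from about 0.375 to 0.925 m from the base axis. Payload 5.7 kg.
Tool frame: the origin (TCP) lies at the very end of the fingers, on their centre line; the grasp point (between the pads) lies 19 mm behind it (robot.grasp_offset is the distance from the TCP to the grasp point, in m); x points along the fingers, y is the direction in which the jaws open and shut, and the axes are right-handed (so a half turn about x gives the same grasp; the last joint's range is limited). The gripper opens to 85 mm and grips with 20 to 120 N. Pads are 22 mm wide; open, the fingers measure 114 mm over their backs; the gripper's body (76 mm by 85 mm) begins 54 mm behind the grasp point. The pads swing forward as they close: fully open they stand 13 mm farther back than shut.
Start: joints at [-1.327, 0.359, 1.51, -0, 1.272, -0.115], TCP at [0.211, -0.562, 0.231] pointing down, gripper open.
Joint ranges: [-2.97, 2.97], [-1.01, 2.36], [0.21, 2.38], [-0.96, 4.11], [0.2, 2.71], [-2.98, 2.98]. Speed limits (rad/s): [2.39, 2.39, 3.14, 3.14, 3.14, 3.14].

### API

Orientations are given as a rotation vector (axis times angle).
In Python, from station import robot gives the robot as it stands.
- The arm moves only by the shell command python3 -m pendant 'ROWS' [OPENING]. ROWS is JSON, a list of rows, each a list of 2 entries, a list of its own where there are three numbers: the shift along the tool's x, y, z in cm, then the turn, a rotation vector about the tool's x, y, z in degrees. In form: [[[tx, ty, tz], [rx, ry, rz]], ...]. A call has 1 to 20 rows; each row shifts and turns the commanded pose from where the row before left it, along the tool's axes as they then stand; what a row does not reach is not made up. A row lasts 1/8 s, in which the tool goes at most 62.5 mm and 10.7 degrees, less where a joint would pass 70% of its speed; a pose out of reach is approached as far as the arm can. A call is refused whole if a number of a shift passes 6.25 or a number of a turn 10.7, either way. A call with a gripper value outside its range is refused whole. OPENING is the finger opening in cm, from 0 to 8.54, set as the call begins (- or left out, the last holds). The fingers move at their own pace and stop on an object; the grip force is fixed at half the most. Time passes only in rows, so rows that do not move let the fingers close. It gives the time, the measured TCP pose, the force and the opening at its end, in the units of the state.
- robot.get_obs(): the state, without advancing time (a new reading comes with each control period).
- robot.read_camera(name): name is "side" or "top"; returns a dict with "frame" (420x560x3 uint8, blue, green, red), "fx", "fy", "cx", "cy" (pixels), "k1" (the pictures are not rectified: a ray, as slopes to the right and down, at radius r is drawn at 1 + k1 r^2 times it, then the intrinsics apply), "pose" (4x4, takes a point from camera to world coordinates). Camera axes: x right, y up, looking along -z (the intrinsics and any distortion apply to the point x, -y, -z); pixel columns grow to the right and rows downward; lengths in m; the calibration is good to about 2 mm. A picture is of the moment at which its call begins. There is no depth.
- robot.finish_job(): hands the job in, once; it reports no verdict.
Trained networks look in the newest picture that a camera, given by its name, has taken for a name from the list of things; names that differ only in an ending like _2 or _b are one class to them, and where a whole thing is asked for, a point or a joint stands for the part that bears it (a point fixed in the world has none). Each returns a list of dicts, best first, with "confidence" (0 to 1); they miss things now and then, are a little off and sometimes report something else, mostly with a low value. They report only what shows in the picture. A call takes as long as a camera call. They do not tell look-alikes from the thing itself.
- robot.masks_of(target, camera): "pixels" (420x560 bool, what is visible of it) and "box" ([centre column, centre row, width, height] in pixels, round what is visible of it).
The state is a dict: "clock": time; "joint_positions": joint angles; "dq": joint speeds; "effort": joint torques, N m; "tcp_pos": TCP position; "orientation": TCP orientation; "force": force on the tool from outside, world axes, zero at the start; "moment": the same for the moment, N m; "width": finger opening in m.
Only numpy, scipy, OpenCV 4.12 (cv2) and the standard library are available. Lean on these libraries where they do the work, as an engineer would, in place of code of your own. Each camera call takes 0.05 s, during which the arm holds its last target.

### The job

Take the loose component bin by its grip tab and hang it on the slat rail, in the free stretch next to the bin already hanging: tip its front up, feed the hook lip into the groove under the upper slat, then swing the bin down until it is fully home, level and against the rail, and let go. The rail's clamped height has not been measured, so find it by a gentle touch and do not force the hook or the rail, and leave the other things on the bench alone.

Things in the scene. Friction and masses are not known exactly. Their poses are not given: they have to be found in the camera images.
- bin_mid (a point): Centre of the loose grey component bin (stands on the bench; 0.15 to 0.3 kg). Axes: x from the hook side to its low front, z up. Bin 64 (x) by 60 (y) mm; underside 45.5 mm below this point. A central divider 10 mm thick (y), 34 mm long (x) rises as grip tab to 45.5 mm above this point. The rim (at this point's height) is lower than the tab, so the tab is free above it.
- bin_lip (a point): Middle of the top edge of the bin's steel hook lip: 52 mm towards -x and 17.5 mm above bin_mid, bin axes. Hook, 44 mm wide (y), relative to bin_mid: tongue from x = -32 to -54 mm, 4 mm thick, underside at z = -4.5 mm; at its end the lip, x = -54 to -50 mm, stands up to z = +17.5 mm.
- bin_heel (a point): Middle of the lower back edge of the bin's heel, a bar at the foot of the hook side: 44 mm towards -x and 45.5 mm below bin_mid; it is 11 mm high, 50 mm wide and sticks out 12 mm from the bin's wall.
- stand: Fixed slat stand. Origin on the bench; z up, y along the rail, x out of the rail's front, which looks away from the robot. Foot plate x = -70 to 40 mm, 290 mm long, 10 mm thick; 16 mm posts at x = -34, y = +-125 mm, tops at z = 152 mm. Its 280 mm long aluminium rail is clamped at an UNMEASURED height, up to 22 mm above or below nominal; it does not give way.
- rail_top (a point): Where the middle of the rail's top front edge would be at nominal clamp height: stand x = 20, y = 0, z = 139 mm. The true edge is up to 22 mm higher or lower: feel for it gently. The rail's top is flat, from stand x = -26 to 20 mm, level and the same all along. An identical bin hangs fixed at y = 65 to 125 mm; free stretch: y = -140 to 60 mm.
- groove (a point): Groove's lower front at nominal height: stand x = 20, y = 0, z = 105 mm; the true groove is as much higher or lower as the rail's top. Mouth 18 mm high from here up; above it the upper slat, x = 16 to 20, 16 mm high to the rail's top. Ledge for the tongue at this height, x = 8 to 12. Apron in plane x = 20 from 16 to 50 mm below. Hollow to x = -22, ceiling 30 mm up.
- home (a point): Where bin_mid is when the bin hangs fully home in the middle of the free stretch at nominal height (add the rail's offset): stand x = 65, y = -40, z = 109.5 mm; bin axes parallel to the stand's, tongue on ledge, lip behind the upper slat (4 mm overlap, 2 mm play in x), heel on the apron. The lip enters only with the bin's front tipped up about 30 to 38 degrees.
- spool: solder spool, 60 mm diameter, 46 mm high, standing on its flange (bystander); origin under its centre
- tumbler: clear drinking glass, 66 mm diameter, 95 mm high (bystander); origin under its centre
- meter: black hand multimeter lying flat, 150 x 75 x 38 mm (bystander); origin under its centre
- driver: screwdriver lying flat, 170 mm long (bystander); origin under it
- tray: small white two-cell tray, 100 x 75 x 22 mm (bystander); origin under its centre
- fluxjar: small amber glass jar, 42 mm diameter, 50 mm high (bystander); origin under its centre
Not all that is in view belongs to the job. Leave any blue or pink look-alike of the part that bears bin_mid alone.

How it is judged:
On the way:
1. with the bin tipped front-up, the hook lip is inside the groove behind the upper slat (angle between bin_mid's own z axis and vertical above 0.15 rad and x of bin_lip in the frame of stand between -0.024 and 0.014 m and height (world z) of bin_lip between 0.075 and 0.16 m), for 0.05 s.
At the end, for the whole second after the job is handed in: The bin hangs by itself on the rail in the free stretch (centre at y = -112 to 32 mm of the stand, 58 to 71 mm out from its origin), its middle 83 to 136 mm above the bench, level and square to the rail within 0.09 rad (x of bin_mid in the frame of stand between 0.058 and 0.071 m and y of bin_mid in the frame of stand between -0.112 and 0.032 m and height (world z) of bin_mid between 0.083 and 0.136 m and angle between bin_mid's own z axis and vertical below 0.09 rad and angle between the x axis of bin_mid and the x axis of stand, either way round below 0.09 rad); the robot touches nothing.
It fails at once if anything, the bin or the robot, presses on the stand or its rail with more than 25 N (contact force between stand and anything else above 25 N).
It fails at once if a bystander (spool, tumbler, meter, screwdriver, tray or jar) is pushed away by more than 25 mm (distance of any of spool, tumbler, meter, driver, tray, fluxjar from where it was at the start of the episode above 0.025 m).
It also fails if it takes over 61 s, if anything falls off the work surface, if the arm or the gripper's body presses on something with over 40 N, if the wrist force passes 120 N, or if a joint passes its speed limit or range.

## Working session

There is one attempt and no reset: what is moved stays moved. The work goes in short steps, Python scripts to look and compute and a shell command to move; the robot and the scene stay as the last step left them, time stands still between calls to the robot, and variables do not carry over. Pictures are saved under pics/ and viewed, and the job is handed in when it is done.

```bash
ls; mkdir -p pics; python3 - <<'E'
from station import robot
import cv2,numpy as np
for c in ["side","top"]:
    r=robot.read_camera(c); cv2.imwrite(f"pics/{c}0.png",r["frame"])
    print(c,r["fx"],r["fy"],r["cx"],r["cy"],r["k1"]);print(np.round(r["pose"],4).tolist())
    for n in ["bin_mid","stand","spool","tumbler","meter","driver","tray","fluxjar"]:
        for d in robot.masks_of(n,c): print(n,round(d["confidence"],2),np.round(d["box"]))
print(robot.get_obs())
E
```

```text
pics
side 534.6340178378435 534.6340178378435 284.2052903455457 210.77206381860364 -0.18556566706864092
[[-0.9053, 0.3177, -0.2819, 0.1466], [-0.4243, -0.6465, 0.6341, 0.9067], [0.0192, 0.6936, 0.7201, 1.121], [0.0, 0.0, 0.0, 1.0]]
bin_mid 0.84 [259. 316.  42.  41.]
bin_mid 0.78 [224. 281.  39.  38.]
bin_mid 0.77 [289. 179.  25.  35.]
bin_mid 0.31 [310. 148.  27.  34.]
stand 0.67 [298. 239.  83. 125.]
spool 0.58 [367. 173.  20.  24.]
spool 0.21 [260. 316.  39.  40.]
tumbler 0.79 [308. 147.  24.  37.]
tumbler 0.71 [366. 172.  19.  23.]
tumbler 0.43 [260. 316.  35.  44.]
meter 0.85 [205. 228.  54.  45.]
driver 0.5 [233. 182.  41.  24.]
tray 0.69 [176. 315.  48.  29.]
fluxjar 0.85 [339. 310.  17.  24.]
top 385.6051873718953 385.6051873718953 277.66967614063714 210.46091270695322 -0.09824778965748672
[[0.0062, 0.9853, -0.1708, 0.4002], [-1.0, 0.0064, 0.001, 0.0391], [0.0021, 0.1708, 0.9853, 0.9092], [0.0, 0.0, 0.0, 1.0]]
bin_mid 0.93 [364. 185.  40.  36.]
bin_mid 0.8 [169. 244.  45.  43.]
bin_mid 0.64 [192. 185.  40.  36.]
stand 0.58 [276. 253. 144.  85.]
spool 0.85 [429. 273.  34.  28.]
tumbler 0.89 [432. 182.  40.  36.]
meter 0.59 [256. 139.  49.  63.]
driver 0.95 [338. 127.  20.  64.]
tray 0.89 [144. 165.  40.  50.]
fluxjar 0.79 [208. 317.  22.  24.]
{'clock': 0.9, 'joint_positions': array([-1.32709938e+00,  3.58796449e-01,  1.51040248e+00,  4.53634172e-06,
        1.27248593e+00, -1.15094456e-01]), 'dq': array([-3.56556181e-04,  1.75102889e-03, -1.30071076e-03, -1.54253522e-03,
       -3.22773397e-04, -2.42189533e-05]), 'effort': array([-1.83235192e-03, -5.27579176e+01, -2.79050624e+01, -4.23246656e-04,
        1.65333127e-03,  1.71926439e-05]), 'tcp_pos': array([ 0.21067671, -0.56176809,  0.23126795]), 'orientation': array([ 2.02597798,  0.36749548, -2.02598127]), 'force': array([0.397376  , 1.68900836, 0.28081033]), 'moment': array([ 0.02147651,  0.03226467, -0.05371093]), 'width': 0.08526325570584709}
```

View pics/side0.png

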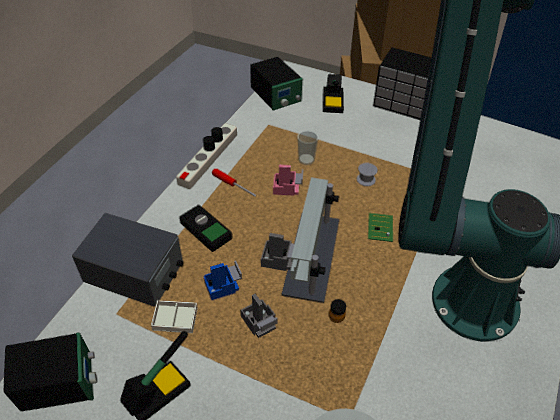

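View pics/top0.png

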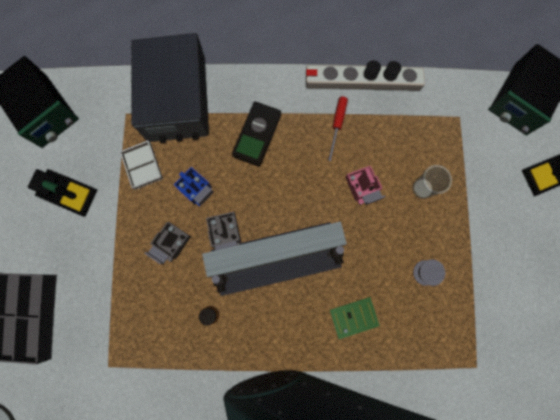

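```bash
python3 - <<'E'
import cv2,numpy as np
t=cv2.imread("pics/top0.png");s=cv2.imread("pics/side0.png")
cv2.imwrite("pics/topc.png",cv2.resize(t[150:320,140:410],None,fx=2.9,fy=2.9,interpolation=2))
cv2.imwrite("pics/sidec.png",cv2.resize(s[140:345,190:380],None,fx=2.9,fy=2.9,interpolation=2))
E
```

```text
(no output)
```

View pics/topc.png

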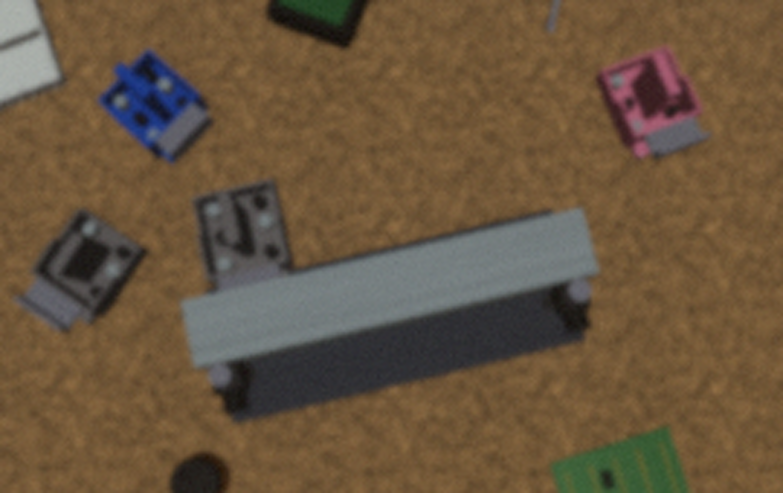

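View pics/sidec.png

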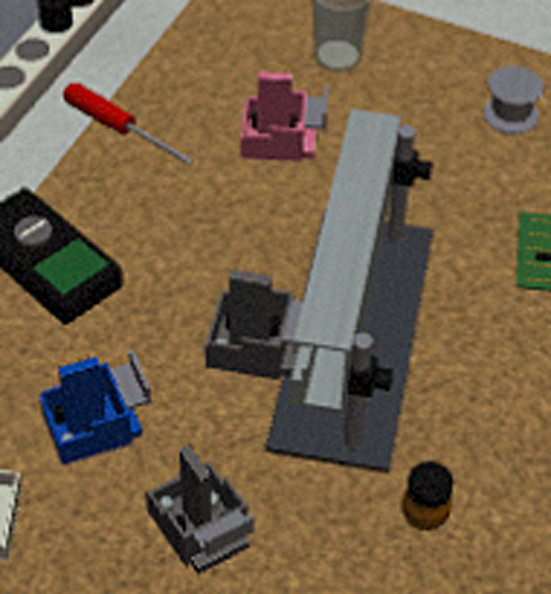

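```bash
cat > look.py <<'E'
import numpy as np,cv2,pickle
def proj(cam,P):
    T=np.linalg.inv(cam["pose"]);p=np.asarray(P)@T[:3,:3].T+T[:3,3]
    u=np.stack([p[:,0]/-p[:,2],-p[:,1]/-p[:,2]],1);r2=(u**2).sum(1,keepdims=True)
    u=u*(1+cam["k1"]*r2)
    return u*[cam["fx"],cam["fy"]]+[cam["cx"],cam["cy"]]
def box(x0,x1,y0,y1,z0,z1):
    return np.array([[a,b,c] for a in(x0,x1) for b in(y0,y1) for c in(z0,z1)])/1000.
BIN=[box(-32,32,-30,30,-45.5,-10),box(-32,-28,-30,30,-45.5,0),box(-32,20,-30,-27,-45.5,0),box(-32,20,27,30,-45.5,0),box(-17,17,-5,5,-45.5,45.5),box(-54,-32,-22,22,-4.5,-.5),box(-54,-50,-22,22,-4.5,17.5),box(-44,-32,-25,25,-45.5,-34.5)]
def tf(P,x,y,z,yaw,pitch=0):
    c,s=np.cos(yaw),np.sin(yaw);R=np.array([[c,-s,0],[s,c,0],[0,0,1]])
    cp,sp=np.cos(pitch),np.sin(pitch);R=R@np.array([[cp,0,-sp],[0,1,0],[sp,0,cp]])
    return P@R.T+[x,y,z]
def sil(cam,boxes,pose,S=4):
    m=np.zeros((420*S,560*S),np.uint8)
    for b in boxes:
        q=proj(cam,tf(b,*pose))
        h=cv2.convexHull(((q+.5)*S*16).astype(np.int32))
        cv2.fillConvexPoly(m,h,1,shift=4)
    return m
E
python3 - <<'E'
from station import robot
import pickle
D={}
for c in ["side","top"]:
    r=robot.read_camera(c); D[c]=r
    for n in ["bin_mid","stand"]: D[c,n]=robot.masks_of(n,c)
pickle.dump(D,open("d.pkl","wb"));print(robot.get_obs()["clock"])
for c in ["side","top"]:
    for n in ["bin_mid","stand"]: print(c,n,[(round(d["confidence"],2),[round(float(v)) for v in d["box"]]) for d in D[c,n]])
E
cat > fit.py <<'E'
import pickle,numpy as np,cv2
from look import *
from scipy.optimize import minimize
D=pickle.load(open("d.pkl","rb"))
def pick(c,n,px):
    return min(D[c,n],key=lambda d:np.hypot(d["box"][0]-px[0],d["box"][1]-px[1]))["pixels"]
def soft(m,S): return cv2.resize(m.astype(np.float32),(560,420),interpolation=cv2.INTER_AREA)
M={c:pick(c,"bin_mid",p).astype(np.float32) for c,p in [("side",(259,316)),("top",(169,244))]}
def cost(v,cams=("side","top")):
    return sum(np.abs(soft(sil(D[c],BIN,(v[0],v[1],.0455,v[2])),4)-M[c]).sum()/M[c].sum() for c in cams)
best=None
for yaw in np.radians([-60,-50,-40,-30,-20]):
    r=minimize(cost,[.39,.27,yaw],method="Nelder-Mead",options=dict(initial_simplex=[[.39,.27,yaw],[.41,.27,yaw],[.39,.29,yaw],[.39,.27,yaw+.2]],xatol=1e-4,fatol=1e-4))
    if best is None or r.fun<best.fun: best=r
print(best.x,np.degrees(best.x[2]),best.fun)
for c in("side","top"):
    r=minimize(cost,best.x,args=((c,),),method="Nelder-Mead",options=dict(initial_simplex=best.x+np.array([[0,0,0],[.01,0,0],[0,.01,0],[0,0,.1]])));print(c,r.x,r.fun)
for c,(u,v) in [("side",(259,316)),("top",(169,244))]:
    im=cv2.resize(D[c]["frame"],None,fx=8,fy=8,interpolation=cv2.INTER_CUBIC)
    for b in BIN:
        q=proj(D[c],tf(b,best.x[0],best.x[1],.0455,best.x[2]))
        h=cv2.convexHull(((q+.5)*8).astype(np.int32));cv2.polylines(im,[h],True,(0,255,255),1)
    cv2.imwrite(f"pics/fit_{c}.png",im[(v-35)*8:(v+35)*8,(u-45)*8:(u+45)*8])
E
python3 fit.py
```

```text
1.2
side bin_mid [(0.94, [258, 315, 35, 40]), (0.88, [222, 280, 38, 38]), (0.56, [288, 180, 27, 30])]
side stand [(0.94, [299, 240, 81, 127])]
top bin_mid [(0.96, [172, 243, 49, 43]), (0.87, [193, 187, 39, 39]), (0.78, [363, 186, 36, 40])]
top stand [(0.91, [276, 253, 142, 82])]
[ 0.48412463  0.28592074 -0.56735952] -32.50730584454847 0.19292041659355164
side [ 0.48621461  0.28466451 -0.56612252] 0.10623650252819061
top [ 0.48344118  0.28532169 -0.57465825] 0.06837209314107895
```

View pics/fit_side.png

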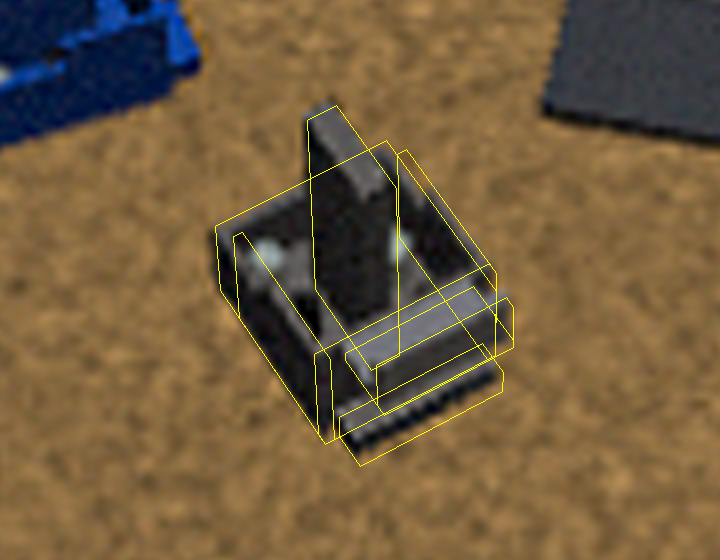

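View pics/fit_top.png

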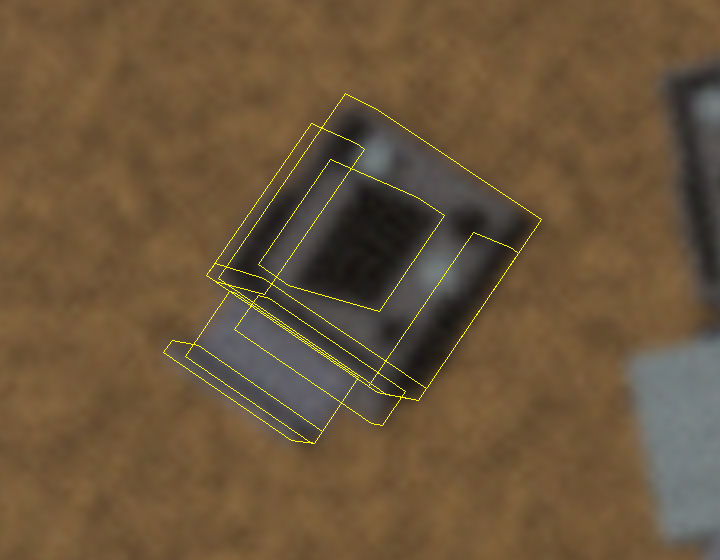

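```bash
cat > fits.py <<'E'
import pickle,numpy as np,cv2
from look import *
from scipy.optimize import minimize
D=pickle.load(open("d.pkl","rb"))
M={c:D[c,"stand"][0]["pixels"].astype(np.float32) for c in("side","top")}
def model(h):
    hb=[b+np.array([65,95,109.5+h])/1000 for b in BIN]
    st=[box(-70,40,-145,145,0,10),box(-42,-26,-133,-117,0,152),box(-42,-26,117,133,0,152),box(-26,20,-140,140,123+h,139+h),box(16,20,-140,140,55+h,89+h),box(-26,-22,-140,140,89+h,139+h)]
    return st,hb
def soft(m): return cv2.resize(m.astype(np.float32),(560,420),interpolation=cv2.INTER_AREA)
W={}
for c in("side","top"): W[c]=cv2.dilate(M[c],np.ones((25,25)))
def cost(v,cams=("side","top")):
    st,hb=model(v[3]*1000);t=0
    for c in cams:
        s=soft(sil(D[c],st,(v[0],v[1],0,v[2])));h=soft(sil(D[c],hb,(v[0],v[1],0,v[2])))
        w=1-np.clip(h,0,1) # ignore hanging bin zone
        t+=(np.abs(s-M[c])*w).sum()/M[c].sum()
    return t
x0=np.array([.40,.05,.17,0.])
dx=np.vstack([np.zeros(4),np.diag([.02,.02,.1,.015])])
best=None
for h in(-.015,0,.015):
    x1=x0.copy();x1[3]=h
    r=minimize(cost,x1,method="Nelder-Mead",options=dict(initial_simplex=x1+dx,maxiter=400,xatol=1e-4,fatol=1e-5))
    print(r.x,r.fun)
    if best is None or r.fun<best.fun: best=r
v=best.x
for c in("side","top"):
    r=minimize(cost,v,args=((c,),),method="Nelder-Mead",options=dict(initial_simplex=v+dx/2,xatol=1e-4));print(c,r.x,r.fun)
np.save("stand.npy",v)
st,hb=model(v[3]*1000)
for c,(u0,v0,u1,v1) in [("side",(235,165,350,310)),("top",(195,205,355,305))]:
    im=cv2.resize(D[c]["frame"],None,fx=5,fy=5,interpolation=cv2.INTER_CUBIC)
    for b in st+hb:
        q=proj(D[c],tf(b,v[0],v[1],0,v[2]))
        h=cv2.convexHull(((q+.5)*5).astype(np.int32));cv2.polylines(im,[h],True,(0,255,255),1)
    cv2.imwrite(f"pics/fits_{c}.png",im[v0*5:v1*5,u0*5:u1*5][:600])
E
python3 fits.py
```

```text
[0.45973231 0.04462534 0.23894422 0.01903988] 0.07689808309078217
[0.45968106 0.0443817  0.23833016 0.01851749] 0.07681231200695038
[0.45962688 0.04449662 0.23829497 0.01921156] 0.07688681036233902
side [0.46130372 0.04275961 0.23739428 0.01656829] 0.030431285500526428
top [0.45805264 0.04588911 0.23635282 0.01300558] 0.0226232148706913
```

View pics/fits_side.png

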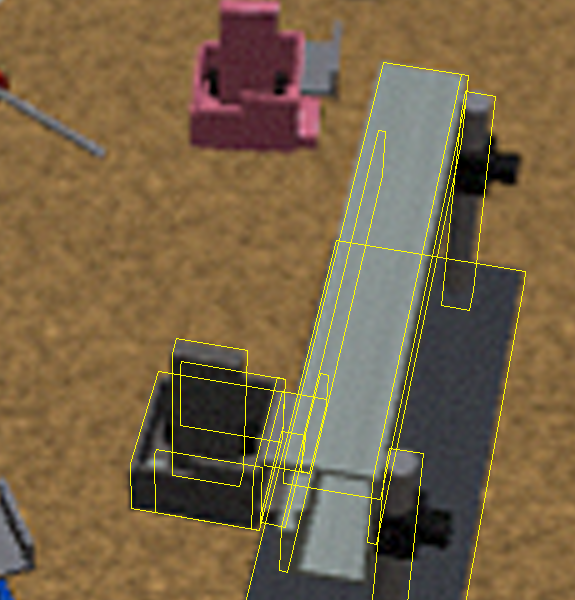

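View pics/fits_top.png

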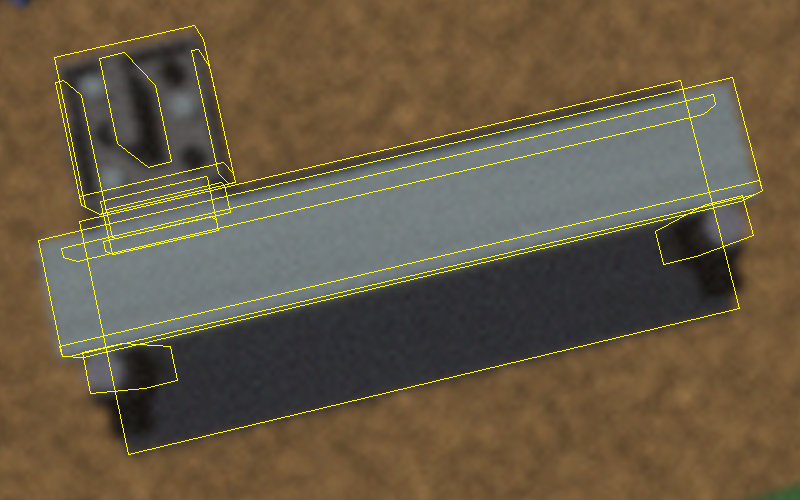

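```bash
cat > nav.py <<'E'
import numpy as np
from scipy.spatial.transform import Rotation as Ro
SX,SY,SW=.4597,.0445,.237
def stand(x,y,z): # mm in stand -> world m
    c,s=np.cos(SW),np.sin(SW); return np.array([SX+(c*x-s*y)/1000,SY+(s*x+c*y)/1000,z/1000])
def tostand(p):
    c,s=np.cos(SW),np.sin(SW);d=(np.asarray(p)[:2]-[SX,SY])*1000
    return np.array([c*d[0]+s*d[1],-s*d[0]+c*d[1],p[2]*1000])
def toolR(yaw,tip=0,flip=1):
    # bin attitude: yaw then front up by tip; tool x=-bz, tool y=flip*by, tool z=flip*bx
    B=Ro.from_euler("z",yaw)*Ro.from_euler("y",-tip); b=B.as_matrix()
    return Ro.from_matrix(np.stack([-b[:,2],flip*b[:,1],flip*b[:,0]],1))
def state(robot):
    o=robot.get_obs();return np.array(o["tcp_pos"]),Ro.from_rotvec(o["orientation"]),o
def delta(p,R,p2,R2):
    return R.inv().apply(p2-p)*100, np.degrees((R.inv()*R2).as_rotvec())
E
python3 - <<'E'
from nav import *
from station import robot
p,R,o=state(robot);print(np.round(R.as_matrix(),3).tolist(),o["clock"])
t=stand(-3,-40,185)
print("rail pt",t,np.hypot(*t[:2]))
for f in(1,-1):
    print(f,[np.round(a,2) for a in delta(p,R,t,toolR(SW,0,f))])
    print("bin",[np.round(a,2) for a in delta(p,R,np.array([.485,.285,.2]),toolR(-.57,0,f))])
E
```

```text
[[-0.0, 0.351, -0.936], [0.0, -0.936, -0.351], [-1.0, -0.0, -0.0]] 1.2
rail pt [0.46617536 0.00491377 0.185     ] 0.466201258078518
1 [array([  4.63, -44.09, -43.82]), array([-1.7302e+02, -1.0000e-02, -0.0000e+00])]
bin [array([  3.13, -69.65, -55.42]), array([-1.2678e+02, -1.0000e-02,  0.0000e+00])]
-1 [array([  4.63, -44.09, -43.82]), array([ 6.98, -0.  ,  0.01])]
bin [array([  3.13, -69.65, -55.42]), array([5.322e+01, 0.000e+00, 1.000e-02])]
```

```bash
python3 -m pendant '[[[0.2,-3.7,-3.65],[0,0,0]],[[0.2,-3.7,-3.65],[0,0,0]],[[0.2,-3.7,-3.65],[0,0,0]],[[0.2,-3.7,-3.65],[0,0,0]],[[0.2,-3.7,-3.65],[0,0,0]],[[0.2,-3.7,-3.65],[0,0,0]],[[0.2,-3.7,-3.65],[0,0,0]],[[0.2,-3.7,-3.65],[0,0,0]],[[0.2,-3.7,-3.65],[0,0,0]],[[0.2,-3.7,-3.65],[0,0,0]],[[0.2,-3.7,-3.65],[0,0,0]],[[0.2,-3.4,-3.65],[0,0,0]],[[0,0,0],[0,0,0]]]' 0
python3 - <<'E'
from nav import *
from station import robot
p,R,o=state(robot);print(p,tostand(p),o["joint_positions"],o["force"],o["clock"])
E
```

```text
clock: 2.82
tcp_pos: [0.4672, 0.0076, 0.2074]
orientation: [2.025, 0.372, -2.022]
force: [-1.1, -0.6, 0.1]
width: -0.0001
[0.46719437 0.00760869 0.20740667] [ -1.37674656 -37.61966383 207.40667081] [-1.32404203e-01  1.92970532e-01  1.81768199e+00  9.49374811e-04
  1.12998551e+00  1.07457063e+00] [-1.07581419 -0.63905754  0.05139095] 2.825
```

```bash
python3 -m pendant '[[[2,0,0],[0,0,0]],[[2,0,0],[0,0,0]],[[0.4,0,0],[0,0,0]],[[0,0,0],[0,0,0]]]'; python3 -m pendant '[[[0.1,0,0],[0,0,0]],[[0.1,0,0],[0,0,0]]]'; python3 -m pendant '[[[0.1,0,0],[0,0,0]],[[0.05,0,0],[0,0,0]]]'; python3 -m pendant '[[[0.1,0,0],[0,0,0]]]'
```

```text
clock: 3.32
tcp_pos: [0.4658, 0.0043, 0.1635]
orientation: [2.026, 0.367, -2.027]
force: [0.8, 0.8, -0.1]
width: 0.0001
clock: 3.58
tcp_pos: [0.4664, 0.0048, 0.1619]
orientation: [2.027, 0.367, -2.025]
force: [-0.4, -0.5, 0.0]
width: -0.0002
clock: 3.82
tcp_pos: [0.466, 0.005, 0.1599]
orientation: [2.026, 0.368, -2.026]
force: [-0.3, 0.3, 0.2]
width: 0.0002
clock: 3.95
tcp_pos: [0.466, 0.005, 0.1588]
orientation: [2.026, 0.368, -2.026]
force: [0.5, 0.3, -0.6]
width: 0.0001
```

```bash
python3 -m pendant '[[[0.1,0,0],[0,0,0]]]'|grep -E "tcp|force"; python3 -m pendant '[[[0.1,0,0],[0,0,0]]]'|grep -E "tcp|force"
```

```text
tcp_pos: [0.4659, 0.005, 0.1578]
force: [0.0, -0.2, -0.1]
tcp_pos: [0.4659, 0.005, 0.1567]
force: [1.3, -0.4, 0.3]
```

```bash
python3 -m pendant '[[[0.1,0,0],[0,0,0]]]'|grep -E "tcp|force"
```

```text
tcp_pos: [0.4659, 0.005, 0.1557]
force: [-0.3, 0.9, -0.4]
```

```bash
python3 -m pendant '[[[0.1,0,0],[0,0,0]]]'|grep -E "tcp|force"
```

```text
tcp_pos: [0.4659, 0.0049, 0.1554]
force: [-3.7, 0.3, 16.0]
```

```bash
python3 -m pendant '[[[-1,0,0],[0,0,0]],[[-4,0,0],[0,0,0]]]' 8.54; python3 - <<'E'
from nav import *
from station import robot
p,R,o=state(robot);print(p,o["joint_positions"],o["clock"])
t=np.array([.485,.285,.13]);R2=toolR(-.57,0,1)
print([np.round(a,2) for a in delta(p,R,t,R2)])
# interpolate 12 rows
N=12;w=(R.inv()*R2).as_rotvec();Rc=R
for i in range(N):
    d=(np.array([t[0],t[1],.205])-p)/N
    print(np.round(Rc.inv().apply(d)*100,2).tolist(),np.round(np.degrees(w/N),1)); Rc=Rc*Ro.from_rotvec(w/N)
E
```

```text
clock: 4.7
tcp_pos: [0.4641, 0.0052, 0.2039]
orientation: [2.022, 0.369, -2.032]
force: [0.1, -0.8, 0.2]
width: 0.0357
[0.464123   0.00516434 0.20390326] [-1.37942963e-01  1.95926247e-01  1.82392934e+00  1.03813634e-04
  1.12674080e+00  1.07412615e+00] 4.7
[array([  7.4 , -25.45, -11.81]), array([-1.2679e+02, -2.0000e-02,  3.5000e-01])]
[-0.01, -2.12, -0.98] [-10.6  -0.    0. ]
[-0.01, -1.91, -1.35] [-10.6  -0.    0. ]
[-0.01, -1.63, -1.68] [-10.6  -0.    0. ]
[-0.01, -1.29, -1.95] [-10.6  -0.    0. ]
[-0.01, -0.91, -2.15] [-10.6  -0.    0. ]
[-0.01, -0.5, -2.28] [-10.6  -0.    0. ]
[-0.01, -0.07, -2.34] [-10.6  -0.    0. ]
[-0.01, 0.36, -2.31] [-10.6  -0.    0. ]
[-0.01, 0.77, -2.21] [-10.6  -0.    0. ]
[-0.01, 1.17, -2.03] [-10.6  -0.    0. ]
[-0.01, 1.52, -1.78] [-10.6  -0.    0. ]
[-0.01, 1.82, -1.47] [-10.6  -0.    0. ]
```

```bash
python3 -m pendant '[[[0,-2.12,-0.98],[-10.6,0,0]],[[0,-1.9,-1.35],[-10.6,0,0]],[[0,-1.63,-1.68],[-10.6,0,0]],[[0,-1.3,-1.95],[-10.6,0,0]],[[0,-0.9,-2.15],[-10.6,0,0]],[[0,-0.5,-2.3],[-10.6,0,0]],[[0,-0.07,-2.34],[-10.6,0,0]],[[0,0.36,-2.3],[-10.6,0,0]],[[0,0.77,-2.2],[-10.6,0,0]],[[0,1.17,-2.03],[-10.6,0,0]],[[0,1.52,-1.78],[-10.6,0,0]],[[0,1.82,-1.47],[-10.2,0,0]],[[0,0,0],[0,0,0]]]'; cat > where.py <<'E'
from nav import *
from station import robot
p,R,o=state(robot);print(p,o["joint_positions"].round(2),o["clock"],np.degrees(R.as_rotvec()).round(1))
t=np.array([.485,.285,.0565]);R2=toolR(-.57,0,1)
print([np.round(a,2) for a in delta(p,R,t,R2)])
E
python3 where.py
```

```text
clock: 6.32
tcp_pos: [0.4862, 0.2861, 0.2051]
orientation: [0.446, 1.524, -0.445]
force: [-0.1, -0.4, -0.3]
width: 0.0854
[0.4861574  0.28606933 0.20510362] [ 0.41  0.33  1.62  0.    1.19 -0.59] 6.325 [ 25.5  87.3 -25.5]
[array([14.86, -0.16, -0.04]), array([ 0.09,  0.01, -0.05])]
```

```bash
python3 -m pendant '[[[3,-0.08,0],[0,0,0]],[[3,-0.08,0],[0,0,0]],[[2.5,0,0],[0,0,0]],[[0,0,0],[0,0,0]]]'; python3 where.py; python3 - <<'E'
from station import robot
import cv2,numpy as np
from look import *
a=[]
for c,(u,v) in [("side",(258,300)),("top",(170,240))]:
    r=robot.read_camera(c)
    f=cv2.resize(r["frame"],None,fx=6,fy=6,interpolation=2)
    q=proj(r,[list(robot.get_obs()["tcp_pos"])])[0]
    cv2.circle(f,tuple(((q+.5)*6).astype(int)),4,(0,0,255),1)
    a.append(f[(v-45)*6:(v+45)*6,(u-33)*6:(u+33)*6])
cv2.imwrite("pics/pre.png",np.hstack(a))
E
```

```text
clock: 6.82
tcp_pos: [0.4834, 0.282, 0.1183]
orientation: [0.446, 1.527, -0.451]
force: [-0.9, -0.4, 0.5]
width: 0.0857
[0.48344591 0.2819579  0.11833637] [ 0.4   0.43  1.72 -0.    1.   -0.59] 6.825 [ 25.6  87.5 -25.9]
[array([ 6.18,  0.36, -0.02]), array([-0.15, -0.14,  0.22])]
```

View pics/pre.png

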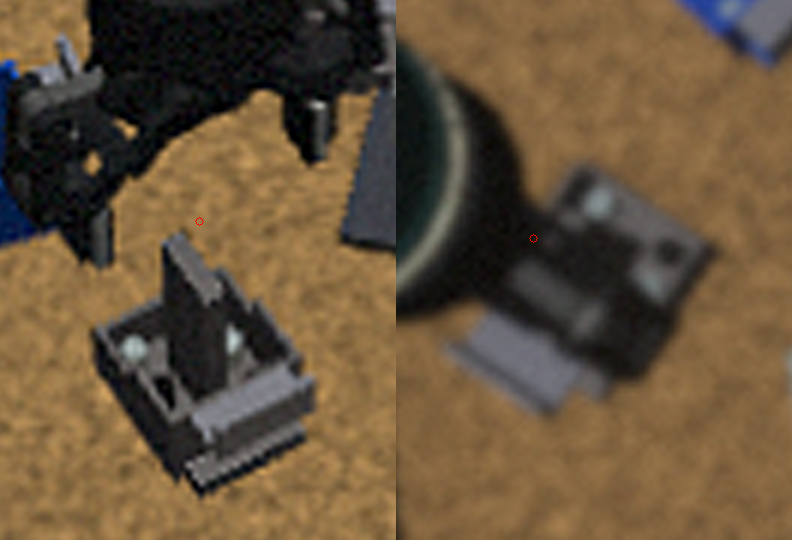

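```bash
python3 -m pendant '[[[0,0,0],[0,0,0]],[[0,0,0],[0,0,0]]]'>/dev/null; python3 where.py
```

```text
[0.48580205 0.28370885 0.12094276] [ 0.41  0.43  1.71  0.    1.   -0.59] 7.175 [ 25.6  87.2 -25.5]
[array([ 6.44,  0.05, -0.14]), array([-0.  ,  0.06, -0.1 ])]
```

```bash
python3 -m pendant '[[[2,0.03,-0.1],[0,0,0]],[[2,0,0],[0,0,0]],[[1.5,0,0],[0,0,0]],[[0.9,0,0],[0,0,0]],[[0,0,0],[0,0,0]],[[0,0,0],[0,0,0]],[[0,0,0],[0,0,0]]]'; python3 where.py;  python3 - <<'E'
from station import robot
import cv2,numpy as np
r=robot.read_camera("side")
f=cv2.resize(r["frame"],None,fx=8,fy=8,interpolation=2)
cv2.imwrite("pics/pre2.png",f[260*8:335*8,205*8:305*8])
E
```

```text
clock: 8.05
tcp_pos: [0.4849, 0.2845, 0.0565]
orientation: [0.447, 1.523, -0.446]
force: [0.4, -0.3, 0.1]
width: 0.0851
[0.48487336 0.28451146 0.05646016] [ 0.41  0.52  1.76  0.    0.86 -0.59] 8.05 [ 25.6  87.3 -25.5]
[array([-0.  ,  0.05, -0.02]), array([ 0.02,  0.03, -0.06])]
```

View pics/pre2.png

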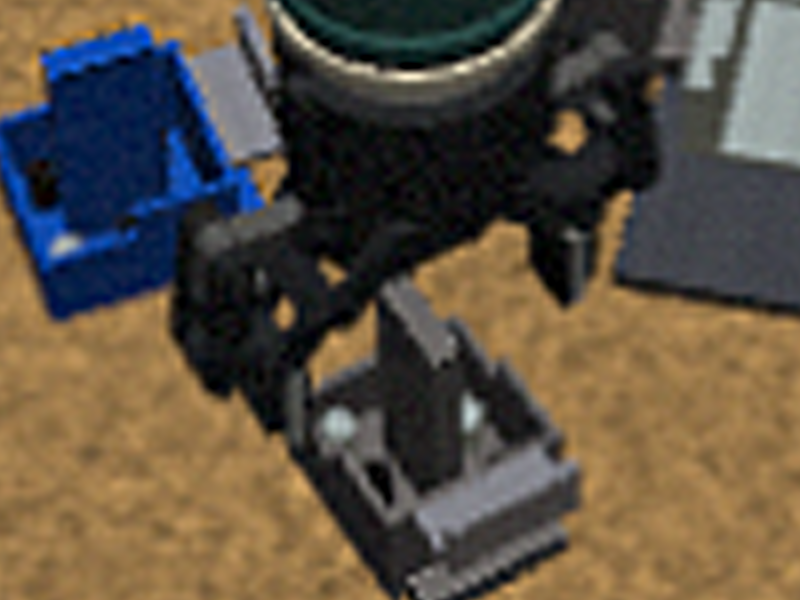

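```bash
python3 -m pendant '[[[0,0,0],[0,0,0]],[[0,0,0],[0,0,0]],[[0,0,0],[0,0,0]],[[0,0,0],[0,0,0]],[[0,0,0],[0,0,0]],[[0,0,0],[0,0,0]],[[0,0,0],[0,0,0]],[[0,0,0],[0,0,0]]]' 0; python3 - <<'E'
from station import robot
import cv2,numpy as np
a=[]
for c,(u,v) in [("side",(258,305)),("top",(170,240))]:
    r=robot.read_camera(c)
    f=cv2.resize(r["frame"],None,fx=6,fy=6,interpolation=2)
    a.append(f[(v-45)*6:(v+45)*6,(u-33)*6:(u+33)*6])
cv2.imwrite("pics/grip.png",np.hstack(a)); print(robot.get_obs()["effort"])
E
```

```text
clock: 9.1
tcp_pos: [0.4842, 0.2842, 0.0557]
orientation: [0.446, 1.525, -0.447]
force: [-0.2, -0.3, -1.3]
width: 0.0091
[ 1.01210949e-04 -5.50193310e+01 -1.91946369e+01  1.45299418e-02
  1.59242784e-02 -6.51408664e-05]
```

View pics/grip.png

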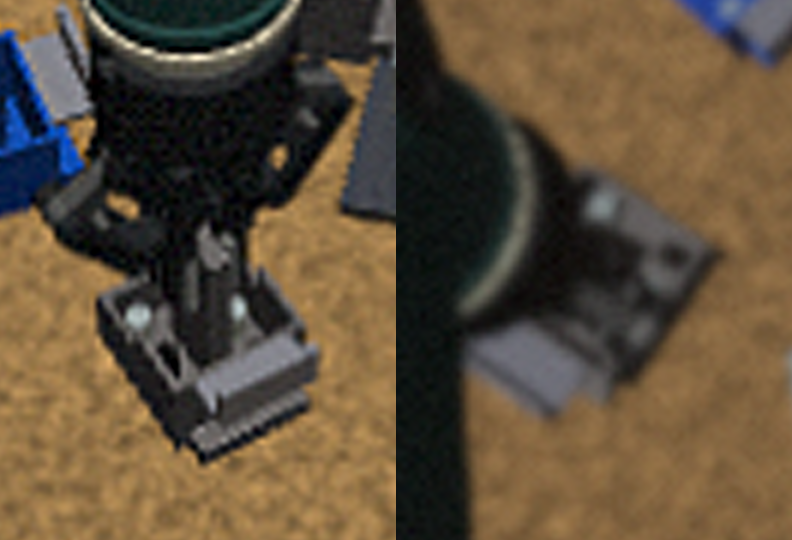

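```bash
cat > plan.py <<'E'
import numpy as np,heapq,pickle
def seg(poly,n):
    out=[]
    for a,b in zip(poly,poly[1:]+poly[:1]):
        k=max(2,int(np.hypot(b[0]-a[0],b[1]-a[1])/n)+1)
        for t in np.linspace(0,1,k,endpoint=False): out.append((a[0]+(b[0]-a[0])*t,a[1]+(b[1]-a[1])*t))
    return out
def rect(x0,x1,z0,z1): return (x0,x1,z0,z1)
import sys
deep=len(sys.argv)>1
RAIL=[(16,20,18,34),(-26,20,30,34),(-26,-22,-16,34),(8,20,-16,0),(16,20,-50,-16)]
if not deep: RAIL.append((-26,8,-16,0))
BINR=[(-54,-32,-4.5,-.5),(-54,-50,-4.5,17.5),(-32,32,-45.5,0),(-44,-32,-45.5,-34.5),(-17,17,0,45.5),(-12,12,10,90),(-43,43,82,120)]
bp=np.array(sum([seg([(a,c),(b,c),(b,d),(a,d)],1.0) for a,b,c,d in BINR],[]))
rp=np.array(sum([seg([(a,c),(b,c),(b,d),(a,d)],1.0) for a,b,c,d in RAIL],[]))
def sd(P,rects):
    d=np.full(len(P),1e9)
    for a,b,c,e in rects:
        qx=np.abs(P[:,0]-(a+b)/2)-(b-a)/2;qz=np.abs(P[:,1]-(c+e)/2)-(e-c)/2
        d=np.minimum(d,np.hypot(np.maximum(qx,0),np.maximum(qz,0))+np.minimum(np.maximum(qx,qz),0))
    return d.min()
def clear(x,z,th):
    c,s=np.cos(th),np.sin(th)
    W=np.stack([c*bp[:,0]-s*bp[:,1]+x,s*bp[:,0]+c*bp[:,1]+z],1)
    d1=sd(W,RAIL)
    L=rp-[x,z];Bq=np.stack([c*L[:,0]+s*L[:,1],-s*L[:,0]+c*L[:,1]],1)
    return min(d1,sd(Bq,BINR))
if __name__=="__main__":
    # state by lip-root A' = tongue end mid (bin (-52,-2.5)) position in stand
    U=np.arange(-4,45,1.);V=np.arange(-14,16,1.);T=np.radians(np.arange(0,44,2))
    C=np.zeros((len(U),len(V),len(T)))
    for k,t in enumerate(T):
        c,s=np.cos(t),np.sin(t)
        for i,u in enumerate(U):
            for j,v in enumerate(V):
                C[i,j,k]=clear(u-(c*-52-s*-2.5),v-(s*-52+c*-2.5),t)
    # maximin from home (u=13,v=3.0 ; th=0)
    st=(np.argmin(abs(U-13)),np.argmin(abs(V-3)),0)
    best={st:C[st]};par={st:None};h=[(-C[st],st)];goal=None
    while h:
        m,s=heapq.heappop(h);m=-m
        if U[s[0]]>=40: goal=s;break
        for di in(-1,0,1):
            for dj in(-1,0,1):
                for dk in(-1,0,1):
                    n=(s[0]+di,s[1]+dj,s[2]+dk)
                    if min(n)<0 or any(a>=b for a,b in zip(n,C.shape)):continue
                    v=min(m,C[n])
                    if v>best.get(n,-9): best[n]=v;par[n]=s;heapq.heappush(h,(-v,n))
    print("start clr",C[st],"bottleneck",m if goal else None)
    P=[];s=goal
    while s: P.append(s);s=par[s]
    for s in P: print(U[s[0]],V[s[1]],np.degrees(T[s[2]]).round(),round(C[s],2))
    for k in range(len(T)):
        print(np.degrees(T[k]).round(),"max clr behind slat (u<14):",max((C[i,j,k],U[i],V[j]) for i in range(len(U)) if U[i]<14 and U[i]>5 for j in range(len(V))))
E
python3 plan.py; echo; python3 plan.py deep|head -50
```

```text
start clr 1.0 bottleneck 1.0
40.0 -14.0 0.0 18.0
39.0 -14.0 0.0 17.0
38.0 -14.0 0.0 16.0
37.0 -14.0 0.0 15.0
36.0 -14.0 0.0 14.0
35.0 -14.0 0.0 13.0
34.0 -14.0 0.0 12.0
33.0 -14.0 0.0 11.0
32.0 -14.0 0.0 10.0
31.0 -14.0 0.0 9.0
30.0 -14.0 0.0 8.0
29.0 -14.0 0.0 7.0
28.0 -14.0 0.0 6.0
27.0 -14.0 0.0 5.0
26.0 -14.0 0.0 4.0
25.0 -14.0 0.0 3.0
24.0 -14.0 0.0 2.0
23.0 -13.0 0.0 1.0
23.0 -12.0 0.0 1.0
24.0 -11.0 2.0 1.61
24.0 -10.0 4.0 1.29
24.0 -9.0 6.0 1.04
25.0 -10.0 8.0 1.56
25.0 -9.0 10.0 1.36
25.0 -8.0 12.0 1.23
25.0 -7.0 14.0 1.16
25.0 -6.0 16.0 1.15
25.0 -5.0 18.0 1.21
25.0 -4.0 20.0 1.33
25.0 -4.0 22.0 1.14
25.0 -3.0 24.0 1.35
25.0 -3.0 26.0 1.18
25.0 -3.0 28.0 1.01
25.0 -2.0 30.0 1.33
25.0 -2.0 32.0 1.18
25.0 -1.0 34.0 1.4
24.0 0.0 34.0 1.32
23.0 1.0 32.0 1.07
23.0 2.0 34.0 1.14
22.0 3.0 34.0 1.34
21.0 4.0 32.0 1.18
20.0 4.0 30.0 1.27
19.0 4.0 28.0 1.3
18.0 4.0 26.0 1.33
17.0 4.0 24.0 1.36
16.0 4.0 22.0 1.4
15.0 4.0 20.0 1.44
14.0 4.0 18.0 1.48
13.0 4.0 16.0 1.53
12.0 4.0 14.0 1.58
11.0 4.0 12.0 1.63
10.0 4.0 10.0 1.68
9.0 4.0 8.0 1.38
10.0 4.0 6.0 1.3
11.0 4.0 4.0 1.21
12.0 4.0 
[... 2498 characters left out ...]
6.0
27.0 -14.0 0.0 5.0
26.0 -14.0 0.0 4.0
25.0 -14.0 0.0 3.0
24.0 -14.0 0.0 2.0
23.0 -13.0 0.0 1.0
23.0 -12.0 0.0 1.0
24.0 -11.0 2.0 1.61
24.0 -10.0 4.0 1.29
24.0 -9.0 6.0 1.04
25.0 -10.0 8.0 1.56
25.0 -9.0 10.0 1.36
25.0 -8.0 12.0 1.23
25.0 -7.0 14.0 1.16
25.0 -6.0 16.0 1.15
25.0 -5.0 18.0 1.21
25.0 -4.0 20.0 1.33
25.0 -4.0 22.0 1.14
25.0 -3.0 24.0 1.35
25.0 -3.0 26.0 1.18
25.0 -3.0 28.0 1.01
25.0 -2.0 30.0 1.33
25.0 -2.0 32.0 1.18
25.0 -1.0 34.0 1.4
24.0 0.0 34.0 1.32
23.0 1.0 32.0 1.07
23.0 2.0 34.0 1.14
22.0 3.0 34.0 1.34
21.0 4.0 32.0 1.18
20.0 4.0 30.0 1.27
19.0 4.0 28.0 1.3
18.0 4.0 26.0 1.33
17.0 4.0 24.0 1.36
16.0 4.0 22.0 1.4
15.0 4.0 20.0 1.44
14.0 4.0 18.0 1.48
13.0 4.0 16.0 1.53
```

```bash
cat > plan2.py <<'E'
from plan import *
U=np.arange(-4,50,1.);V=np.arange(-14,16,1.);T=np.radians(np.arange(4,44,2))
C=np.zeros((len(U),len(V),len(T)))
for k,t in enumerate(T):
    c,s=np.cos(t),np.sin(t)
    for i,u in enumerate(U):
        for j,v in enumerate(V): C[i,j,k]=clear(u-(c*-52-s*-2.5),v-(s*-52+c*-2.5),t)
pickle.dump((U,V,T,C),open("C.pkl","wb"))
st=(np.argmin(abs(U-12)),np.argmin(abs(V-6)),2)
best={st:0};par={st:None};h=[(0,st)];goal=None
while h:
    m,s=heapq.heappop(h)
    if m>best[s]:continue
    if U[s[0]]>=44 and T[s[2]]>.5: goal=s;break
    for di in(-1,0,1):
        for dj in(-1,0,1):
            for dk in(-1,0,1):
                n=(s[0]+di,s[1]+dj,s[2]+dk)
                if min(n)<0 or any(a>=b for a,b in zip(n,C.shape)) or C[n]<.6:continue
                v=m+(abs(di)+abs(dj)+abs(dk))/min(C[n],8)**3
                if v<best.get(n,1e9): best[n]=v;par[n]=s;heapq.heappush(h,(v,n))
s=goal
while s:
    t=T[s[2]];c,sn=np.cos(t),np.sin(t);u,v=U[s[0]],V[s[1]]
    print("u %.0f v %.0f th %.0f clr %.2f mid %.1f %.1f"%(u,v,np.degrees(t),C[s],u-(c*-52-sn*-2.5),v-(sn*-52+c*-2.5)));s=par[s]
E
python3 plan2.py
```

```text
u 44 v -4 th 42 clr 12.46 mid 81.0 32.7
u 43 v -4 th 42 clr 11.75 mid 80.0 32.7
u 42 v -4 th 42 clr 11.07 mid 79.0 32.7
u 41 v -4 th 42 clr 10.40 mid 78.0 32.7
u 40 v -4 th 42 clr 9.73 mid 77.0 32.7
u 39 v -4 th 42 clr 9.06 mid 76.0 32.7
u 38 v -4 th 42 clr 8.39 mid 75.0 32.7
u 37 v -4 th 42 clr 7.72 mid 74.0 32.7
u 36 v -4 th 42 clr 7.10 mid 73.0 32.7
u 35 v -4 th 42 clr 6.47 mid 72.0 32.7
u 34 v -3 th 42 clr 5.24 mid 71.0 33.7
u 33 v -3 th 42 clr 4.92 mid 70.0 33.7
u 32 v -3 th 42 clr 4.80 mid 69.0 33.7
u 31 v -2 th 42 clr 3.80 mid 68.0 34.7
u 30 v -2 th 42 clr 3.80 mid 67.0 34.7
u 29 v -2 th 42 clr 3.35 mid 66.0 34.7
u 28 v -1 th 42 clr 2.80 mid 65.0 35.7
u 27 v -1 th 42 clr 2.53 mid 64.0 35.7
u 26 v 0 th 42 clr 2.46 mid 63.0 36.7
u 25 v 1 th 42 clr 2.38 mid 62.0 37.7
u 24 v 2 th 42 clr 2.31 mid 61.0 38.7
u 23 v 3 th 42 clr 2.24 mid 60.0 39.7
u 22 v 4 th 42 clr 2.16 mid 59.0 40.7
u 22 v 5 th 42 clr 2.24 mid 59.0 41.7
u 21 v 5 th 42 clr 2.34 mid 58.0 41.7
u 20 v 6 th 42 clr 3.06 mid 57.0 42.7
u 19 v 6 th 42 clr 3.18 mid 56.0 42.7
u 18 v 6 th 42 clr 3.18 mid 55.0 42.7
u 18 v 7 th 42 clr 3.87 mid 55.0 43.7
u 17 v 7 th 42 clr 4.17 mid 54.0 43.7
u 17 v 7 th 40 clr 4.18 mid 55.2 42.3
u 16 v 7 th 38 clr 4.19 mid 55.4 41.0
u 16 v 7 th 36 clr 4.21 mid 56.6 39.6
u 15 v 7 th 34 clr 4.22 mid 56.7 38.2
u 15 v 7 th 32 clr 4.24 mid 57.8 36.7
u 15 v 7 th 30 clr 4.27 mid 58.8 35.2
u 14 v 7 th 28 clr 4.30 mid 58.7 33.6
u 13 v 7 th 28 clr 4.30 mid 57.7 33.6
u 12 v 7 th 26 clr 4.15 mid 57.6 32.0
u 12 v 7 th 24 clr 3.92 mid 58.5 30.4
u 12 v 7 th 22 clr 3.71 mid 59.3 28.8
u 12 v 6 th 20 clr 3.44 mid 60.0 26.1
u 12 v 6 th 18 clr 3.48 mid 60.7 24.4
u 12 v 6 th 16 clr 3.53 mid 61.3 22.7
u 12 v 6 th 14 clr 3.58 mid 61.9 21.0
u 12 v 6 th 12 clr 3.63 mid 62.3 19.3
u 12 v 6 th 10 clr 3.68 mid 62.8 17.5
u 12 v 6 th 8 clr 3.63 mid 63.1 15.7
```

```bash
python3 -m pendant '[[[-1,0,0],[0,0,0]],[[-3,0,0],[0,0,0]],[[-4,0,0],[0,0,0]],[[-4,0,0],[0,0,0]],[[-4,0,0],[0,0,0]],[[-2,0,0],[0,0,0]],[[0,0,0],[0,0,0]],[[0,0,0],[0,0,0]],[[0,0,0],[0,0,0]]]'; python3 - <<'E'
from nav import *
from station import robot
p,R,o=state(robot);print(p,o["joint_positions"].round(2),o["clock"],o["force"],tostand(p))
t=stand(115,-40,p[2]*1000);R2=toolR(SW,0,1)
print([np.round(a,2) for a in delta(p,R,t,R2)])
N=8;w=(R.inv()*R2).as_rotvec();Rc=R
for i in range(N):
    d=(t-p)/N
    print(np.round(Rc.inv().apply(d)*100,2).tolist(),np.round(np.degrees(w/N),1)); Rc=Rc*Ro.from_rotvec(w/N)
E
```

```text
clock: 10.32
tcp_pos: [0.4835, 0.2838, 0.2345]
orientation: [0.445, 1.526, -0.448]
force: [0.3, -0.4, -3.1]
width: 0.0092
[0.4834746  0.28384493 0.23446976] [ 0.41  0.3   1.59  0.    1.25 -0.59] 10.325 [ 0.33206163 -0.43437937 -3.11350009] [ 79.30522618 227.0724702  234.46975806]
[array([  0.  , -15.9 ,  21.75]), array([-46.22,  -0.13,   0.08])]
[0.0, -1.99, 2.72] [-5.8 -0.   0. ]
[0.0, -2.25, 2.51] [-5.8 -0.   0. ]
[0.0, -2.49, 2.27] [-5.8 -0.   0. ]
[0.0, -2.71, 2.0] [-5.8 -0.   0. ]
[0.0, -2.9, 1.72] [-5.8 -0.   0. ]
[0.0, -3.05, 1.42] [-5.8 -0.   0. ]
[0.0, -3.18, 1.11] [-5.8 -0.   0. ]
[0.0, -3.28, 0.78] [-5.8 -0.   0. ]
```

```bash
python3 -m pendant '[[[0,-2,2.7],[-5.8,0,0]],[[0,-2.25,2.5],[-5.8,0,0]],[[0,-2.5,2.3],[-5.8,0,0]],[[0,-2.7,2.0],[-5.8,0,0]],[[0,-2.9,1.7],[-5.8,0,0]],[[0,-3.05,1.4],[-5.8,0,0]],[[0,-3.2,1.1],[-5.8,0,0]],[[0,-3.3,0.8],[-5.6,0,0]],[[0,0,0],[0,0,0]],[[0,0,0],[0,0,0]],[[0,0,0],[0,0,0]]]';python3 -m pendant '[[[0,0,0],[0,0,0]]]'; python3 - <<'E'
from nav import *
from station import robot
for i in range(3):
    p,R,o=state(robot);print(p,o["clock"],tostand(p)); robot.read_camera("side")
t=stand(115,-40,147);R2=toolR(SW,0,1)
print([np.round(a,2) for a in delta(p,R,t,R2)],o["joint_positions"].round(2))
E
```

```text
clock: 11.7
tcp_pos: [0.5812, 0.0337, 0.2354]
orientation: [-0.186, 1.564, 0.187]
force: [-0.0, 0.4, -1.9]
width: 0.0089
clock: 11.82
tcp_pos: [0.5816, 0.0336, 0.2358]
orientation: [-0.186, 1.563, 0.187]
force: [-0.4, 0.2, -3.4]
width: 0.0093
[0.58155439 0.03356222 0.23575379] 11.825 [115.88010036 -39.24192748 235.75378518]
[0.58167379 0.03345994 0.23582467] 11.875 [115.97215539 -39.36938533 235.82466727]
[0.58173967 0.03334147 0.23587827] 11.925 [116.00837275 -39.50000792 235.87826728]
[array([ 8.89, -0.05, -0.1 ]), array([ 0.02,  0.  , -0.01])] [-0.06  0.33  1.54  0.    1.27 -1.87]
```

```bash
python3 -m pendant '[[[3,0,0],[0,0,0]],[[3,0,0],[0,0,0]],[[2,0,0],[0,0,0]],[[0.8,0,0],[0,0,0]],[[0,-0.05,-1],[0,0,0]],[[0,0,-1.5],[0,0,0]],[[0,0,-1],[0,0,0]],[[0,0,0],[0,0,0]],[[0,0,0],[0,0,0]],[[0,0,0],[0,0,0]]]'; python3 - <<'E'
from nav import *
from station import robot
import cv2
a=[]
for c,(u,v) in [("side",(280,225)),("top",(280,220))]:
    r=robot.read_camera(c)
    f=cv2.resize(r["frame"],None,fx=5,fy=5,interpolation=2)
    a.append(f[(v-50)*5:(v+50)*5,(u-40)*5:(u+40)*5])
cv2.imwrite("pics/app.png",np.hstack(a))
p,R,o=state(robot);print(p,o["clock"],tostand(p),o["force"])
print([np.round(a,2) for a in delta(p,R,stand(80,-40,147.6),toolR(SW,0,1))])
E
```

```text
clock: 13.22
tcp_pos: [0.5486, 0.0241, 0.148]
orientation: [-0.186, 1.562, 0.186]
force: [0.4, 0.0, -1.7]
width: 0.0092
[0.54842952 0.02409509 0.14784444] 13.325 [ 81.45842384 -40.66711328 147.84443883] [-0.53030643  0.34510907 -2.90669913]
[array([ 0.02,  0.07, -0.15]), array([-0.02,  0.02, -0.  ])]
```

View pics/app.png

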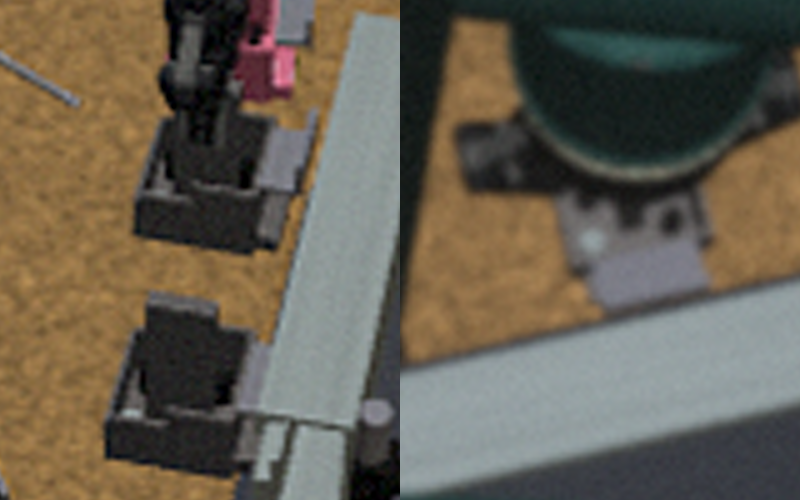

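```bash
f='tcp|force'; python3 -m pendant '[[[0,0,-0.2],[0,0,0]],[[0,0,-0.15],[0,0,0]],[[0,0,0],[0,0,0]]]'|grep -E "$f"; python3 -m pendant '[[[0,0,-0.05],[0,0,0]]]'|grep -E "$f"; python3 -m pendant '[[[0,0,-0.05],[0,0,0]]]'|grep -E "$f"
```

```text
tcp_pos: [0.5444, 0.0232, 0.1478]
force: [-0.3, 0.1, -3.0]
tcp_pos: [0.5442, 0.0231, 0.1478]
force: [-0.0, 0.4, -2.3]
tcp_pos: [0.5437, 0.023, 0.1478]
force: [-0.2, -1.4, -2.3]
```

```bash
f='tcp|force'; python3 -m pendant '[[[0,0,-0.05],[0,0,0]]]'|grep -E "$f"; python3 -m pendant '[[[0,0,-0.04],[0,0,0]]]'|grep -E "$f"
```

```text
tcp_pos: [0.5431, 0.0229, 0.1478]
force: [0.1, -0.2, -2.0]
tcp_pos: [0.5428, 0.0228, 0.1478]
force: [-0.2, 0.1, -3.5]
```

```bash
f='tcp|force'; python3 -m pendant '[[[0,0,-0.04],[0,0,0]]]'|grep -E "$f"; python3 -m pendant '[[[0,0,-0.04],[0,0,0]]]'|grep -E "$f"
```

```text
tcp_pos: [0.5424, 0.0227, 0.1478]
force: [-0.4, 0.4, -2.1]
tcp_pos: [0.542, 0.0226, 0.1478]
force: [-0.6, 0.4, -1.7]
```

```bash
f='tcp|force'; python3 -m pendant '[[[0,0,-0.04],[0,0,0]]]'|grep -E "$f"; python3 -m pendant '[[[0,0,-0.04],[0,0,0]]]'|grep -E "$f"
```

```text
tcp_pos: [0.5417, 0.0225, 0.1479]
force: [0.7, 0.9, -2.1]
tcp_pos: [0.5417, 0.0225, 0.1479]
force: [2.2, 0.7, -3.5]
```

```bash
f='tcp|force'; python3 -m pendant '[[[0,0,-0.04],[0,0,0]]]'|grep -E "$f"; python3 -m pendant '[[[0,0,-0.04],[0,0,0]]]'|grep -E "$f"
```

```text
tcp_pos: [0.5417, 0.0225, 0.148]
force: [4.0, 1.9, -3.7]
tcp_pos: [0.5417, 0.0225, 0.1481]
force: [6.0, 2.1, -4.9]
```

```bash
f='tcp|force'; python3 -m pendant '[[[0,0,-0.04],[0,0,0]]]'|grep -E "$f"; python3 -m pendant '[[[0,0,-0.04],[0,0,0]]]'|grep -E "$f"
```

```text
tcp_pos: [0.5416, 0.0225, 0.1482]
force: [4.8, 2.5, -5.4]
tcp_pos: [0.5417, 0.0225, 0.1482]
force: [6.9, 3.1, -6.0]
```

```bash
python3 -m pendant '[[[0,0,0.5],[0,0,0]],[[0,0,1.5],[0,0,0]],[[0,0,0],[0,0,0]],[[0,0,0],[0,0,0]],[[0,0,0],[0,0,0]],[[0,0,0],[0,0,0]]]'; python3 - <<'E'
from nav import *
from station import robot
p,R,o=state(robot);print(p,o["clock"],tostand(p),o["force"]);print(tostand([.5417,.0225,.148]))
print([np.round(a,2) for a in delta(p,R,stand(94,-40,148),toolR(SW,0,1))])
E
```

```text
clock: 15.95
tcp_pos: [0.5588, 0.0267, 0.1478]
orientation: [-0.186, 1.563, 0.186]
force: [-0.8, -0.2, -2.0]
width: 0.0092
[0.55875501 0.02668514 0.14778321] 15.95 [ 92.10338953 -40.57376027 147.78320671] [-0.83805622 -0.19861887 -1.95152299]
[ 74.54250423 -40.63760651 148.        ]
[array([-0.02,  0.06,  0.19]), array([-0.02, -0.02, -0.01])]
```

```bash
cat > path.py <<'E'
import sys,io
from plan import clear
from nav import *
DX,DZ,GZ=.5,10.6,121.5
def mid(u,v,t):
    c,s=np.cos(t),np.sin(t);return u-(c*-52-s*-2.5),v-(s*-52+c*-2.5)
def tcp(u,v,t):
    x,z=mid(u,v,t);c,s=np.cos(t),np.sin(t)
    return np.array([x+c*DX-s*DZ,z+GZ+s*DX+c*DZ])
def worst(u,v,t,e=1.):
    x,z=mid(u,v,t);return clear(x,z,t),min(clear(x+a,z+b,t) for a in(-e,e) for b in(-e,e))
def rows(W,N):
    # W list of (u,v,deg); N rows per segment
    for (a,b,n) in zip(W[:-1],W[1:],N):
        for i in range(n):
            q0=np.array(a)+(np.array(b)-a)*i/n;q1=np.array(a)+(np.array(b)-a)*(i+1)/n
            t0,t1=np.radians(q0[2]),np.radians(q1[2])
            d=tcp(q1[0],q1[1],t1)-tcp(q0[0],q0[1],t0)
            # tool x=-bz, z=bx
            c,s=np.cos(t0),np.sin(t0)
            tx=-(-s*d[0]+c*d[1])/10; tz=(c*d[0]+s*d[1])/10
            w=worst(q1[0],q1[1],t1)
            ry=np.degrees((toolR(0,t0).inv()*toolR(0,t1)).as_rotvec())[1]
            print(q1.round(1).tolist(),"tool x %.2f z %.2f ry %.1f"%(tx,tz,ry),"clr %.1f worst %.1f"%w,"tcp",tcp(q1[0],q1[1],t1).round(1))
E
python3 - <<'E'
from path import *
from plan import *
U,V,T,C=pickle.load(open("C.pkl","rb"))
for k in range(10,len(T)):
    # bottleneck: for each u 19..28 best over v
    print(np.degrees(T[k]).round(), [round(C[list(U).index(u),:,k].max(),1) for u in range(16,30)],[V[C[list(U).index(u),:,k].argmax()] for u in range(16,30)])
from station import robot
print(robot.get_obs()["joint_positions"])
rows([(39.6,13,0),(44,-4,38)],[5])
E
```

```text
24.0 [np.float64(2.9), np.float64(2.4), np.float64(1.5), np.float64(1.0), np.float64(0.4), np.float64(-0.3), np.float64(-0.2), np.float64(-0.1), np.float64(0.8), np.float64(1.3), np.float64(1.9), np.float64(2.8), np.float64(3.4), np.float64(4.2)] [np.float64(6.0), np.float64(5.0), np.float64(5.0), np.float64(4.0), np.float64(3.0), np.float64(2.0), np.float64(0.0), np.float64(-2.0), np.float64(-2.0), np.float64(-3.0), np.float64(-3.0), np.float64(-4.0), np.float64(-4.0), np.float64(-5.0)]
26.0 [np.float64(3.3), np.float64(2.4), np.float64(1.9), np.float64(1.3), np.float64(0.5), np.float64(0.1), np.float64(0.1), np.float64(0.1), np.float64(0.7), np.float64(1.2), np.float64(2.1), np.float64(2.5), np.float64(3.3), np.float64(3.9)] [np.float64(6.0), np.float64(6.0), np.float64(5.0), np.float64(4.0), np.float64(4.0), np.float64(3.0), np.float64(1.0), np.float64(-1.0), np.float64(-2.0), np.float64(-3.0), np.float64(-3.0), np.float64(-4.0), np.float64(-4.0), np.float64(-5.0)]
28.0 [np.float64(3.3), np.float64(2.8), np.float64(2.3), np.float64(1.5), np.float64(1.0), np.float64(0.3), np.float6
[... 3610 characters left out ...]
), np.float64(6.0), np.float64(5.0), np.float64(5.0), np.float64(3.0), np.float64(2.0), np.float64(1.0), np.float64(0.0), np.float64(-1.0), np.float64(-1.0), np.float64(-2.0)]
[-7.57793018e-02  3.91099007e-01  1.69396214e+00  3.11398259e-05
  1.05692911e+00 -1.88317329e+00]
[40.5, 9.6, 7.6] tool x -0.34 z -0.13 ry -7.6 clr 15.9 worst 14.9 tcp [ 90.8 151. ]
[41.4, 6.2, 15.2] tool x -0.33 z -0.18 ry -7.6 clr 14.2 worst 13.2 tcp [ 88.6 154.1]
[42.2, 2.8, 22.8] tool x -0.33 z -0.22 ry -7.6 clr 12.6 worst 11.6 tcp [ 85.6 156.7]
[43.1, -0.6, 30.4] tool x -0.34 z -0.27 ry -7.6 clr 11.5 worst 10.4 tcp [ 81.8 158.8]
[44.0, -4.0, 38.0] tool x -0.35 z -0.32 ry -7.6 clr 12.6 worst 11.2 tcp [ 77.3 160.1]
```

```bash
python3 -m pendant '[[[-0.34,0.03,-0.13],[0,-7.8,0]],[[-0.33,0.03,-0.18],[0,-7.8,0]],[[-0.33,0,-0.22],[0,-7.8,0]],[[-0.34,0,-0.27],[0,-7.8,0]],[[-0.35,0,-0.32],[0,-7.8,0]],[[0,0,0],[0,0,0]],[[0,0,0],[0,0,0]],[[0,0,0],[0,0,0]]]'; cat > here.py <<'E'
from path import *
from station import robot
import sys
p,R,o=state(robot);s=tostand(p)
b=R.as_matrix();t=np.arcsin(b[2,2]);c,sn=np.cos(t),np.sin(t)
mx=s[0]-c*DX+sn*DZ;mz=s[2]-GZ-sn*DX-c*DZ
u=mx+c*-52-sn*-2.5;v=mz+sn*-52+c*-2.5
print("u %.2f v %.2f th %.2f y %.1f"%(u,v,np.degrees(t),s[1]),"yaw err",np.degrees(np.arctan2(b[1,2],b[0,2])-SW).round(2),"clr",np.round(worst(u,v,t),2),"J",o["joint_positions"].round(2),"F",o["force"].round(1),"M",o["moment"].round(2),"t",o["clock"])
E
python3 here.py
```

```text
clock: 16.95
tcp_pos: [0.5517, 0.0354, 0.1654]
orientation: [-0.108, 0.986, 0.24]
force: [-0.2, 0.1, -2.7]
width: 0.0095
u 50.63 v 4.10 th 33.30 y -30.4 yaw err 0.15 clr [17.97 16.97] J [-0.25  0.21  2.16  0.84  0.38 -2.8 ] F [-0.2  0.1 -2.7] M [-0.17  0.47 -0.05] t 16.95
```

```bash
cat > kin.py <<'E'
import numpy as np
from scipy.spatial.transform import Rotation as Ro
from scipy.optimize import least_squares
def fk(J,k):
    d,a,h,L1,al,L2,be,Lt,c6=k
    A=Ro.from_euler("z",J[0])
    s1=J[1]+al;s2=J[1]+J[2]+be
    w=np.array([a+L1*np.sin(s1)+L2*np.sin(s2),d,h+L1*np.cos(s1)+L2*np.cos(s2)])
    R=A*Ro.from_euler("y",J[1]+J[2]-np.pi/2)*Ro.from_euler("x",J[3])*Ro.from_euler("y",J[4])*Ro.from_euler("x",J[5]+c6)
    return A.apply(w)+R.apply([Lt,0,0]),R
data=[([-1.32709938,.358796449,1.51040248,0,1.27248593,-.115094456],[.21067671,-.56176809,.23126795],[2.02597798,.36749548,-2.02598127]),
([-.132404203,.192970532,1.81768199,.00095,1.12998551,1.07457],[.46719437,.00760869,.20740667],[2.025,.372,-2.022]),
([-.137942963,.195926247,1.82392934,.0001,1.12674,1.07412615],[.464123,.00516434,.20390326],[2.022,.369,-2.032]),
([.41,.33,1.62,0,1.19,-.59],[.4861574,.28606933,.20510362],[.446,1.524,-.445]),
([.41,.52,1.76,0,.86,-.59],[.48487336,.28451146,.05646],[.447,1.523,-.446]),
([-7.57793018e-02,3.91099007e-01,1.69396214,0,1.05692911,-1.88317329],[.55875501,.02668514,.14778321],[-.186,1.563,.186])]
try:
    k=np.load("kin.npy")
except Exception:
    k=None
def fit(extra=[]):
    D=data+extra
    def res(k):
        o=[]
        for i,(J,p,w) in enumerate(D):
            P,R=fk(J,k);o+=list((P-p)*1000*(.3 if i in(3,4) else 1))+list((R.inv()*Ro.from_rotvec(w)).as_rotvec()*100)
        return o
    best=None
    for c6 in(-np.pi/2,0,np.pi/2,np.pi):
      for be in(0,.2,-.2):
        r=least_squares(res,[.069,0,.3,.4,0,.4,be,.25,c6])
        if best is None or r.cost<best.cost:best=r
    return best
def ik(p,R,k,J0):
    lo=np.array([-2.97,-1.01,.21,-.96,.2,-2.98]);hi=np.array([2.97,2.36,2.38,4.11,2.71,2.98])
    def res(J):
        P,Q=fk(J,k);return np.r_[(P-p)*10,(Q.inv()*R).as_rotvec()]
    r=least_squares(res,np.clip(J0,lo+1e-3,hi-1e-3),bounds=(lo,hi));return r.x,np.linalg.norm(r.fun)
E
python3 - <<'E'
from kin import *
from station import robot
o=robot.get_obs()
e=[(o["joint_positions"],o["tcp_pos"],o["orientation"])]
b=fit(e);print(b.x.round(4),b.cost);np.save("kin.npy",b.x)
for J,p,w in data+e:
    P,R=fk(J,b.x);print(((P-p)*1000).round(1),np.degrees((R.inv()*Ro.from_rotvec(w)).as_rotvec()).round(2))
E
```

```text
[ 6.8900e-02 -5.0000e-04  2.6900e-01  6.1000e-01  1.1000e-03  4.4860e-01
  2.5450e-01  3.7310e-01  1.5704e+00] 0.4366669540679801
[-0. -0. -0.] [0.02 0.   0.  ]
[ 0.1 -0.1 -0. ] [0.03 0.01 0.01]
[ 0.1 -0.1 -0. ] [ 0.04 -0.   -0.01]
[-0.2  0.2  2. ] [-0.1   0.03 -0.03]
[0.9 1.7 0. ] [-0.02 -0.01 -0.02]
[-0.2 -0.  -0.1] [ 0.   -0.01 -0.01]
[-0.   0.1  0. ] [ 0.02 -0.    0.  ]
```

```bash
cat > feas.py <<'E'
from path import *
from kin import *
k=np.load("kin.npy")
def tp(u,v,th,y,f=1):
    t=np.radians(th);q=tcp(u,v,t);return stand(q[0],y,q[1]),toolR(SW,t,f)
if __name__=="__main__":
    Js=np.array([-.08,.39,1.69,0,1.06,-1.88])
    for f in(1,-1):
      for y in(-70,-40,-10,10,25):
        for th in(20,28,32,34,36,38,40):
            best=None
            for j4 in(-.5,0,.8,2,3.1):
                J0=Js.copy();J0[3]=j4;J0[5]=Js[5]-j4+(np.pi if f<0 else 0)
                if J0[5]<-3:J0[5]+=2*np.pi
                for uv in((22,3.5),):
                    p,R=tp(uv[0],uv[1],th,y,f);J,e=ik(p,R,k,J0)
                    if best is None or e<best[1]-1e-4:best=(J,e)
            print(f,y,th,best[0].round(2),round(best[1],4))
E
python3 feas.py
```

```text
1 -70 20 [-0.26  0.23  2.    0.28  0.62 -2.27] 0.0
1 -70 28 [-0.32  0.2   2.12  0.58  0.47 -2.6 ] 0.0
1 -70 32 [-0.36  0.19  2.17  0.81  0.43 -2.86] 0.0
1 -70 34 [-0.38  0.19  2.2   0.92  0.41 -2.98] 0.0053
1 -70 36 [-0.42  0.19  2.25  1.21  0.41  2.98] 0.026
1 -70 38 [-0.43  0.19  2.26  1.24  0.41  2.95] 0.0
1 -70 40 [-0.45  0.2   2.29  1.39  0.43  2.78] 0.0
1 -40 20 [-0.19  0.22  2.02  0.25  0.6  -2.19] 0.0
1 -40 28 [-0.25  0.18  2.13  0.54  0.44 -2.51] 0.0
1 -40 32 [-0.29  0.17  2.19  0.79  0.38 -2.77] 0.0
1 -40 34 [-0.31  0.17  2.22  0.94  0.37 -2.94] 0.0
1 -40 36 [-0.31  0.17  2.23  0.98  0.36 -2.98] 0.0245
1 -40 38 [-0.35  0.18  2.28  1.28  0.36  2.97] 0.0
1 -40 40 [-0.37  0.18  2.31  1.46  0.38  2.78] 0.0
1 -10 20 [-0.12  0.21  2.03  0.22  0.58 -2.09] 0.0
1 -10 28 [-0.17  0.17  2.15  0.49  0.41 -2.39] 0.0
1 -10 32 [-0.2   0.16  2.21  0.74  0.34 -2.67] 0.0
1 -10 34 [-0.22  0.16  2.24  0.92  0.32 -2.85] 0.0
1 -10 36 [-0.23  0.16  2.26  1.04  0.3  -2.98] 0.0118
1 -10 38 [-0.26  0.17  2.3   1.34  0.31  2.98] 0.0018
1 -10 40 [-0.28  0.17  2.33  1.54  0.32  2.77] 0.0
1 10 20 [-0.07 
[... 1799 characters left out ...]
07  0.21  2.04  0.19  0.57  1.11] 0.0
-1 10 28 [-0.12  0.17  2.16  0.45  0.39  0.84] 0.0
-1 10 32 [-0.15  0.16  2.22  0.7   0.31  0.56] 0.0
-1 10 34 [-0.16  0.16  2.25  0.89  0.28  0.37] 0.0
-1 10 36 [-0.18  0.16  2.28  1.11  0.27  0.13] 0.0
-1 10 38 [-0.2   0.16  2.31  1.36  0.27 -0.13] 0.0
-1 10 40 [-0.21  0.16  2.34  1.6   0.28 -0.39] 0.0
-1 25 20 [-0.04  0.21  2.04  0.17  0.56  1.17] 0.0
-1 25 28 [-0.08  0.17  2.16  0.41  0.38  0.91] 0.0
-1 25 32 [-0.1   0.16  2.22  0.66  0.29  0.64] 0.0
-1 25 34 [-0.12  0.15  2.25  0.85  0.26  0.44] 0.0
-1 25 36 [-0.13  0.15  2.28  1.1   0.24  0.18] 0.0
-1 25 38 [-0.15  0.16  2.31  1.38  0.24 -0.11] 0.0
-1 25 40 [-0.16  0.16  2.34  1.66  0.25 -0.4 ] 0.0
```

```bash
python3 here.py; python3 - <<'E'
from feas import *
t=np.radians(34.5)
for u in range(36,12,-1):
    b=max((worst(u,v,t,0)[0],v) for v in np.arange(-6,9,.5))
    J,e=ik(*tp(u,b[1],34.5,10),k,[-.16,.16,2.25,.9,.28,-2.8]);print(u,b[1],round(b[0],2),tcp(u,b[1],t).round(1),J.round(2),round(e,4))
from station import robot
p,R,o=state(robot);P,R2=tp(36,-5,34.5,10)
print([np.round(a,2) for a in delta(p,R,P,R2)])
E
```

```text
u 50.63 v 4.10 th 33.30 y -30.4 yaw err 0.15 clr [17.97 16.97] J [-0.25  0.21  2.16  0.84  0.38 -2.8 ] F [-0.2  0.1 -2.7] M [-0.17  0.47 -0.05] t 16.95
36 -5.5 8.07 [ 71.8 156.5] [-0.15  0.2   2.24  1.    0.26 -2.88] 0.0
35 -5.0 7.45 [ 70.8 157. ] [-0.15  0.19  2.24  1.    0.26 -2.87] 0.0
34 -5.0 6.71 [ 69.8 157. ] [-0.15  0.19  2.24  1.    0.26 -2.88] 0.0
33 -4.5 5.91 [ 68.8 157.5] [-0.15  0.19  2.24  1.    0.26 -2.88] 0.0
32 -4.5 5.34 [ 67.8 157.5] [-0.15  0.19  2.24  1.    0.26 -2.88] 0.0
31 -4.0 4.58 [ 66.8 158. ] [-0.15  0.19  2.25  1.    0.26 -2.88] 0.0
30 -4.0 3.98 [ 65.8 158. ] [-0.16  0.18  2.25  1.    0.26 -2.88] 0.0
29 -3.5 3.43 [ 64.8 158.5] [-0.16  0.18  2.25  1.    0.26 -2.88] 0.0
28 -3.0 2.89 [ 63.8 159. ] [-0.16  0.18  2.25  0.99  0.26 -2.88] 0.0
27 -2.0 2.38 [ 62.8 160. ] [-0.16  0.18  2.25  0.98  0.27 -2.87] 0.0
26 -1.5 1.88 [ 61.8 160.5] [-0.16  0.17  2.25  0.98  0.27 -2.87] 0.0
25 -1.0 1.54 [ 60.8 161. ] [-0.16  0.17  2.25  0.98  0.27 -2.87] 0.0
24 0.5 1.32 [ 59.8 162.5] [-0.16  0.17  2.25  0.96  0.27 -2.85] 0.0
23 1.5 1.32 [ 58.8 163.5] [-0.16  0.16  2.25  0.96  0.27 -2.85] 0.0
22 3.0 1.35 [ 57.8 165. ] [-0.17  0.16  2.25  0.94  0.28 -2.83] 0.0
21 4.5 1.53 [ 56.8 166.5] [-0.17  0.15  2.25  0.93  0.28 -2.82] 0.0
20 5.0 2.07 [ 55.8 167. ] [-0.17  0.15  2.26  0.93  0.28 -2.82] 0.0
19 5.5 2.61 [ 54.8 167.5] [-0.17  0.15  2.26  0.92  0.28 -2.82] 0.0
18 6.0 3.15 [ 53.8 168. ] [-0.17  0.14  2.26  0.92  0.29 -2.81] 0.0
17 6.5 3.69 [ 52.8 168.5] [-0.17  0.14  2.26  0.92  0.29 -2.81] 0.0
16 7.0 4.22 [ 51.8 169. ] [-0.17  0.14  2.26  0.92  0.29 -2.81] 0.0
15 7.0 4.22 [ 50.8 169. ] [-0.18  0.14  2.26  0.92  0.29 -2.81] 0.0
14 6.5 3.72 [ 49.8 168.5] [-0.18  0.14  2.27  0.93  0.29 -2.82] 0.0
13 6.5 3.51 [ 48.8 168.5] [-0.18  0.14  2.27  0.93  0.29 -2.83] 0.0
[array([-0.06,  4.05, -1.74]), array([ 0.11, -1.2 , -1.32])]
```

```bash
python3 -m pendant '[[[0,0.8,-0.3],[0,-0.3,-0.3]],[[0,0.8,-0.3],[0.1,-0.3,-0.3]],[[0,0.8,-0.3],[0,-0.3,-0.3]],[[0,0.8,-0.3],[0,-0.3,-0.4]],[[0,0.8,-0.3],[0,0,0]],[[0,0,-0.2],[0,0,0]],[[0,0,0],[0,0,0]],[[0,0,0],[0,0,0]]]' >/dev/null; python3 here.py;  python3 - <<'E'
from feas import *
from station import robot
p,R,o=state(robot);P,R2=tp(36,-5.5,34.5,10)
print([np.round(a,2) for a in delta(p,R,P,R2)])
E
```

```text
u 36.51 v -5.93 th 34.53 y 9.5 yaw err -0.08 clr [8.25 6.86] J [-0.15  0.2   2.24  1.01  0.26 -2.88] F [ 0.1  0.4 -2.2] M [-0.14  0.55 -0.06] t 17.95
[array([-0.06,  0.05, -0.02]), array([-0.07,  0.03, -0.01])]
```

```bash
cat > ov.py <<'E'
from path import *
from look import *
from station import robot
import sys
p,R,o=state(robot);b=R.as_matrix();t=np.arcsin(b[2,2]);bx=b[:,2];bz=-b[:,0]
m=p-bx*DX/1000-bz*DZ/1000
a=[]
h=16.5
st=[box(-26,20,-140,140,123+h,139+h)]
for c in("side","top"):
    r=robot.read_camera(c);S=6
    f=cv2.resize(r["frame"],None,fx=S,fy=S,interpolation=2)
    q0=proj(r,[m])[0].astype(int)
    for bb in BIN:
        q=proj(r,tf(bb,*m,np.arctan2(bx[1],bx[0]),t));cv2.polylines(f,[cv2.convexHull(((q+.5)*S).astype(np.int32))],True,(0,255,255),1)
    for bb in st:
        q=proj(r,tf(bb,SX,SY,0,SW));cv2.polylines(f,[cv2.convexHull(((q+.5)*S).astype(np.int32))],True,(255,255,0),1)
    u,v=q0;a.append(f[(v-45)*S:(v+45)*S,(u-33)*S:(u+33)*S])
cv2.imwrite(sys.argv[1],np.hstack(a))
E
python3 ov.py pics/ov1.png
```

```text
(no output)
```

View pics/ov1.png

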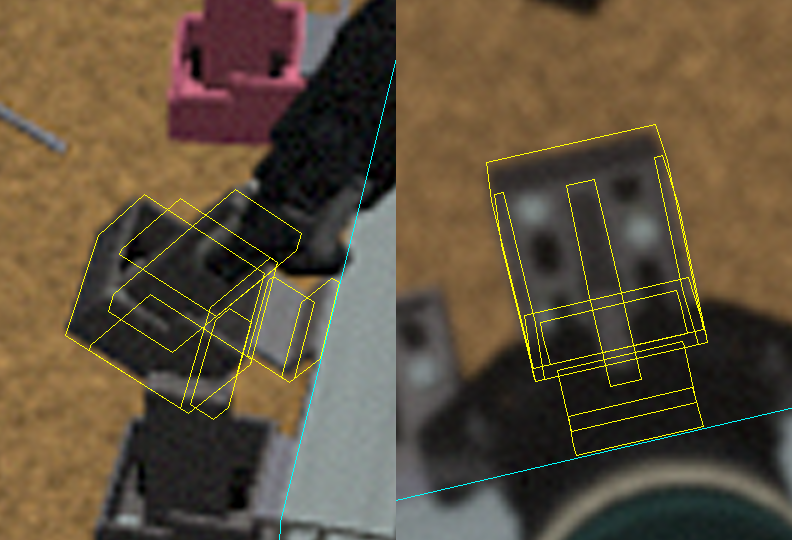

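```bash
python3 -m pendant '[[[-0.18,0.05,-0.13],[0,0,0]],[[-0.18,0,-0.13],[0,0,0]],[[-0.18,0,-0.14],[0,0,0]],[[-0.18,0,-0.14],[0,0,0]],[[0,0,0],[0,0,0]],[[0,0,0],[0,0,0]]]' >/dev/null; cat > nx.py <<'E'
import sys
from feas import *
from station import robot
p,R,o=state(robot);u,v,th,y=map(float,sys.argv[1:5]);P,R2=tp(u,v,th,y)
a,b=delta(p,R,P,R2);print("to go cm",a.round(2),"deg",b.round(1),"tgt clr",np.round(worst(u,v,np.radians(th)),2))
E
python3 here.py; python3 nx.py 24 0.5 34.5 10
```

```text
u 27.67 v -3.18 th 34.51 y 10.4 yaw err -0.07 clr [2.52 1.13] J [-0.16  0.18  2.25  1.    0.26 -2.88] F [-0.3  0.4 -3.3] M [-0.16  0.53 -0.04] t 18.8
to go cm [-0.51 -0.04 -0.09] deg [-0.1  0.  -0. ] tgt clr [ 1.32 -0.07]
```

```bash
python3 -m pendant '[[[-0.12,0,-0.02],[0,0,0]],[[-0.12,0,-0.02],[0,0,0]],[[0,0,0],[0,0,0]]]' >/dev/null; python3 here.py; python3 -m pendant '[[[-0.14,-0.02,-0.02],[0,0,0]],[[-0.14,-0.02,-0.03],[0,0,0]],[[0,0,0],[0,0,0]]]' >/dev/null; python3 here.py; python3 nx.py 22 3 34.5 10
```

```text
u 25.87 v -1.42 th 34.50 y 10.5 yaw err -0.06 clr [1.8  0.65] J [-0.16  0.17  2.25  0.98  0.27 -2.87] F [ 0.5 -0.7 -2.2] M [-0.1   0.55  0.01] t 19.175
u 23.86 v 0.65 th 34.51 y 10.0 yaw err -0.06 clr [ 1.35 -0.04] J [-0.16  0.17  2.25  0.96  0.27 -2.85] F [-0.4 -0.2 -2.1] M [-0.1   0.51 -0.03] t 19.55
to go cm [-0.3  -0.   -0.02] deg [-0.1  0.  -0. ] tgt clr [ 1.35 -0.04]
```

```bash
python3 -m pendant '[[[-0.15,0,-0.01],[0,0,0]],[[-0.15,0,-0.01],[0,0,0]],[[0,0,0],[0,0,0]]]' >/dev/null; python3 here.py;python3 nx.py 20 5 34.5 10
```

```text
u 22.04 v 3.02 th 34.51 y 10.0 yaw err -0.06 clr [ 1.39 -0.  ] J [-0.17  0.16  2.25  0.94  0.28 -2.83] F [-0.9 -0.2 -2.5] M [-0.17  0.55  0.03] t 19.925
to go cm [-0.28 -0.   -0.06] deg [-0.1  0.  -0. ] tgt clr [2.07 0.68]
```

```bash
python3 -m pendant '[[[-0.14,0,-0.02],[0,0,0]],[[-0.14,0,-0.03],[0,0,0]],[[0,0,0],[0,0,0]]]' >/dev/null; python3 here.py;python3 nx.py 16 7 34.5 10
```

```text
u 20.00 v 4.99 th 34.50 y 10.0 yaw err -0.07 clr [2.07 0.68] J [-0.17  0.15  2.26  0.93  0.28 -2.82] F [ 0.5  0.5 -2.2] M [-0.07  0.49  0.01] t 20.3
to go cm [-0.39 -0.   -0.22] deg [-0.1  0.  -0. ] tgt clr [4.22 2.84]
```

```bash
python3 -m pendant '[[[-0.2,0,-0.11],[0,0,0]],[[-0.2,0,-0.11],[0,0,0]],[[-0.05,0,-0.08],[0,0,0]],[[0,0,0],[0,0,0]]]' >/dev/null; python3 here.py;python3 -c "
from path import *
rows([(15,7,34.5),(13,7,28),(12.3,6.5,20),(12,6,12),(12,5,8)],[2,2,2,2])"
```

```text
u 14.92 v 6.93 th 34.50 y 10.0 yaw err -0.08 clr [4.15 2.85] J [-0.18  0.14  2.26  0.92  0.29 -2.81] F [-0.7 -0.3 -3.6] M [-0.17  0.5  -0.01] t 20.8
[14.0, 7.0, 31.2] tool x 0.24 z -0.02 ry 3.3 clr 4.3 worst 2.9 tcp [ 52.1 166.9]
[13.0, 7.0, 28.0] tool x 0.25 z -0.02 ry 3.2 clr 4.3 worst 3.1 tcp [ 53.2 164.7]
[12.6, 6.8, 24.0] tool x 0.38 z 0.04 ry 4.0 clr 4.1 worst 3.1 tcp [ 55.3 161.6]
[12.3, 6.5, 20.0] tool x 0.38 z 0.04 ry 4.0 clr 3.9 worst 2.9 tcp [ 57.2 158.3]
[12.2, 6.2, 16.0] tool x 0.39 z 0.06 ry 4.0 clr 3.8 worst 2.8 tcp [ 59.  154.8]
[12.0, 6.0, 12.0] tool x 0.39 z 0.06 ry 4.0 clr 3.6 worst 2.6 tcp [ 60.6 151.2]
[12.0, 5.5, 10.0] tool x 0.23 z 0.03 ry 2.0 clr 3.2 worst 2.2 tcp [ 61.4 149. ]
[12.0, 5.0, 8.0] tool x 0.23 z 0.03 ry 2.0 clr 2.7 worst 1.7 tcp [ 62.2 146.8]
```

```bash
python3 -m pendant '[[[0.12,0,-0.01],[0,1.6,0]],[[0.12,0,-0.01],[0,1.7,0]],[[0.12,0,-0.01],[0,1.6,0]],[[0.12,0,-0.01],[0,1.6,0]],[[0.19,0,0.02],[0,2,0]],[[0.19,0,0.02],[0,2,0]],[[0,0,0],[0,0,0]],[[0,0,0],[0,0,0]]]' >/dev/null; python3 here.py; python3 nx.py 12.3 6.5 20 10
```

```text
u 12.20 v 6.44 th 24.00 y 10.3 yaw err -0.06 clr [3.8 2.8] J [-0.1   0.17  2.11  0.3   0.48 -2.15] F [-0.1 -0.4 -3.8] M [-0.05  0.34 -0.02] t 21.8
to go cm [ 0.37 -0.03  0.09] deg [-0.   4.  -0.1] tgt clr [3.94 2.94]
```

```bash
python3 -m pendant '[[[0.18,-0.02,0.05],[0,2,0]],[[0.19,-0.01,0.04],[0,2,0]],[[0.2,0,0.03],[0,2,0]],[[0.19,0,0.03],[0,2,0]],[[0.2,0,0.03],[0,2,0]],[[0.19,0,0.03],[0,2,0]],[[0.23,0,0.03],[0,2,0]],[[0,0,0],[0,0,0]],[[0,0,0],[0,0,0]],[[0,0,0],[0,0,0]]]' >/dev/null; python3 here.py; python3 nx.py 12 4 6 10; python3 nx.py 12.5 3.5 5 10
```

```text
u 11.64 v 5.52 th 10.00 y 9.9 yaw err -0.05 clr [3.21 2.21] J [-0.04  0.27  1.91  0.07  0.79 -1.89] F [-0.6  0.5 -2.2] M [0.05 0.19 0.03] t 23.05
to go cm [0.53 0.01 0.09] deg [-0.   4.  -0.1] tgt clr [1.8 0.8]
to go cm [0.68 0.01 0.14] deg [-0.   5.  -0.1] tgt clr [1.33 0.33]
```

```bash
python3 -c "
from path import *
for th in (6,5,4,3,2):
    t=np.radians(th)
    for v in (2.7,3.2,4):
        print(th,v,max((round(worst(u,v,t,0)[0],2),u) for u in np.arange(10,14.1,.25)), [round(float(worst(u,v,t,0)[0]),2) for u in np.arange(10,14.1,.5)])
rows([(11.64,5.52,10),(12,4,6),(12.5,3,4)],[2,2])"
```

```text
6 2.7 (np.float64(0.5), np.float64(14.0)) [0.5, 0.5, 0.5, 0.5, 0.5, 0.5, 0.5, 0.5, 0.5]
6 3.2 (np.float64(1.0), np.float64(14.0)) [1.0, 1.0, 1.0, 1.0, 1.0, 1.0, 1.0, 1.0, 1.0]
6 4 (np.float64(1.8), np.float64(13.5)) [1.3, 1.8, 1.8, 1.8, 1.8, 1.8, 1.8, 1.8, 1.45]
5 2.7 (np.float64(0.53), np.float64(14.0)) [0.53, 0.53, 0.53, 0.53, 0.53, 0.53, 0.53, 0.53, 0.53]
5 3.2 (np.float64(1.03), np.float64(14.0)) [0.76, 1.03, 1.03, 1.03, 1.03, 1.03, 1.03, 1.03, 1.03]
5 4 (np.float64(1.83), np.float64(13.25)) [0.76, 1.26, 1.76, 1.83, 1.83, 1.83, 1.83, 1.71, 1.21]
4 2.7 (np.float64(0.57), np.float64(14.0)) [0.21, 0.57, 0.57, 0.57, 0.57, 0.57, 0.57, 0.57, 0.57]
4 3.2 (np.float64(1.07), np.float64(13.75)) [0.21, 0.71, 1.07, 1.07, 1.07, 1.07, 1.07, 1.07, 1.03]
4 4 (np.float64(1.87), np.float64(13.0)) [0.21, 0.71, 1.21, 1.71, 1.87, 1.87, 1.87, 1.47, 0.97]
3 2.7 (np.float64(0.6), np.float64(14.0)) [-0.34, 0.16, 0.6, 0.6, 0.6, 0.6, 0.6, 0.6, 0.6]
3 3.2 (np.float64(1.1), np.float64(13.5)) [-0.34, 0.16, 0.66, 1.1, 1.1, 1.1, 1.1, 1.1, 0.77]
3 4 (np.float64(1.9), np.float64(12.75)) [-0.34, 0.16, 0.66, 1.16, 1.66, 1.9, 1.73, 1.23, 0.73]
2 2.7 (np.float64(0.63), np.float64(13.75)) [-0.89, -0.39, 0.11, 0.61, 0.63, 0.63, 0.63, 0.63, 0.53]
2 3.2 (np.float64(1.13), np.float64(13.25)) [-0.89, -0.39, 0.11, 0.61, 1.11, 1.13, 1.13, 1.01, 0.52]
2 4 (np.float64(1.74), np.float64(12.75)) [-0.89, -0.39, 0.11, 0.61, 1.11, 1.61, 1.49, 0.99, 0.49]
[11.8, 4.8, 8.0] tool x 0.26 z 0.05 ry 2.0 clr 2.5 worst 1.5 tcp [ 62.  146.5]
[12.0, 4.0, 6.0] tool x 0.26 z 0.05 ry 2.0 clr 1.8 worst 0.8 tcp [ 62.8 144. ]
[12.2, 3.5, 5.0] tool x 0.14 z 0.04 ry 1.0 clr 1.3 worst 0.3 tcp [ 63.4 142.6]
[12.5, 3.0, 4.0] tool x 0.14 z 0.04 ry 1.0 clr 0.9 worst -0.1 tcp [ 64.  141.2]
```

```bash
python3 -m pendant '[[[0.26,0,0.05],[0,2,0]],[[0.26,0,0.05],[0,2,0]],[[0,0,0],[0,0,0]],[[0,0,0],[0,0,0]]]' >/dev/null; python3 here.py; python3 nx.py 12.7 3.5 3 10
```

```text
u 12.21 v 4.07 th 6.01 y 9.9 yaw err -0.03 clr [1.87 0.87] J [-0.02  0.3   1.86  0.04  0.88 -1.85] F [ 0.6 -0.4 -3.6] M [-0.04  0.11  0.01] t 23.55
to go cm [0.34 0.01 0.1 ] deg [-0.   3.  -0.1] tgt clr [1.4 0.4]
```

```bash
python3 -m pendant '[[[0.11,0,0.03],[0,1,0]],[[0.11,0,0.03],[0,1,0]],[[0.11,0.01,0.03],[0,1,0]],[[0,0,0],[0,0,0]],[[0,0,0],[0,0,0]]]' >/dev/null; python3 here.py; python3 -m pendant '[[[0.04,0,0],[0,0,0]],[[0,0,0],[0,0,0]]]'|grep force;python3 -m pendant '[[[0.04,0,0],[0,0,0]],[[0,0,0],[0,0,0]]]'|grep force
```

```text
u 12.84 v 3.53 th 2.99 y 9.9 yaw err -0.02 clr [1.43 0.43] J [-0.01  0.33  1.82  0.02  0.94 -1.83] F [-0.5  0.7 -1.8] M [ 0.04  0.04 -0.04] t 24.175
force: [0.7, -0.0, -2.3]
force: [-0.1, -0.1, -3.1]
```

```bash
for i in 1; do python3 -m pendant '[[[0.02,0,0],[0,0,0]],[[0,0,0],[0,0,0]]]'|grep force;python3 -m pendant '[[[0.02,0,0],[0,0,0]],[[0,0,0],[0,0,0]]]'|grep force; python3 -m pendant '[[[0.02,0,0],[0,0,0]],[[0,0,0],[0,0,0]]]'|grep force; done; python3 here.py
```

```text
force: [-0.9, -0.6, -2.9]
force: [-0.8, 0.3, -2.4]
force: [-0.3, -1.3, -1.8]
u 12.95 v 2.20 th 3.00 y 9.9 yaw err -0.03 clr [ 0.1 -0.9] J [-0.01  0.33  1.82  0.02  0.94 -1.83] F [-0.3 -1.3 -1.8] M [ 0.02  0.04 -0.01] t 25.425
```

```bash
python3 -m pendant '[[[0.02,0,0],[0,0,0]],[[0,0,0],[0,0,0]]]'|grep force;python3 -m pendant '[[[0.02,0,0],[0,0,0]],[[0,0,0],[0,0,0]]]'|grep force;  python3 here.py
```

```text
force: [0.0, 0.2, -2.4]
force: [-0.0, 0.3, -2.1]
u 12.97 v 1.81 th 3.00 y 9.9 yaw err -0.03 clr [-0.29 -1.29] J [-0.01  0.33  1.82  0.02  0.94 -1.83] F [-0.   0.3 -2.1] M [-0.01  0.03  0.01] t 25.925
```

```bash
python3 -m pendant '[[[0.02,0,0],[0,0,0]],[[0,0,0],[0,0,0]]]'|grep force;python3 -m pendant '[[[0.02,0,0],[0,0,0]],[[0,0,0],[0,0,0]]]'|grep force;  python3 here.py
```

```text
force: [-0.8, 0.0, -2.1]
force: [-1.0, 0.3, -1.5]
u 13.04 v 1.44 th 3.00 y 9.8 yaw err -0.03 clr [-0.66 -1.66] J [-0.01  0.34  1.82  0.02  0.94 -1.83] F [-1.   0.3 -1.5] M [-0.01  0.06 -0.01] t 26.425
```

```bash
python3 -m pendant '[[[0.02,0,0],[0,0,0]],[[0,0,0],[0,0,0]]]'|grep force;python3 -m pendant '[[[0.02,0,0],[0,0,0]],[[0,0,0],[0,0,0]]]'|grep force;  python3 here.py
```

```text
force: [-0.5, 0.3, -0.8]
force: [-1.1, -0.2, 1.3]
u 13.10 v 1.18 th 3.01 y 9.9 yaw err -0.03 clr [-0.92 -1.92] J [-0.01  0.34  1.82  0.02  0.94 -1.83] F [-1.1 -0.2  1.3] M [-0.01  0.23 -0.08] t 26.925
```

```bash
python3 ov.py pics/ov2.png;python3 -m pendant '[[[0.02,0,0],[0,0,0]],[[0,0,0],[0,0,0]]]'|grep force;  python3 here.py
```

```text
force: [-0.6, 0.5, 4.0]
u 13.21 v 1.06 th 3.02 y 9.9 yaw err -0.02 clr [-1.04 -2.04] J [-0.01  0.34  1.82  0.02  0.94 -1.83] F [-0.6  0.5  4. ] M [-0.01  0.52 -0.03] t 27.275
```

View pics/ov2.png

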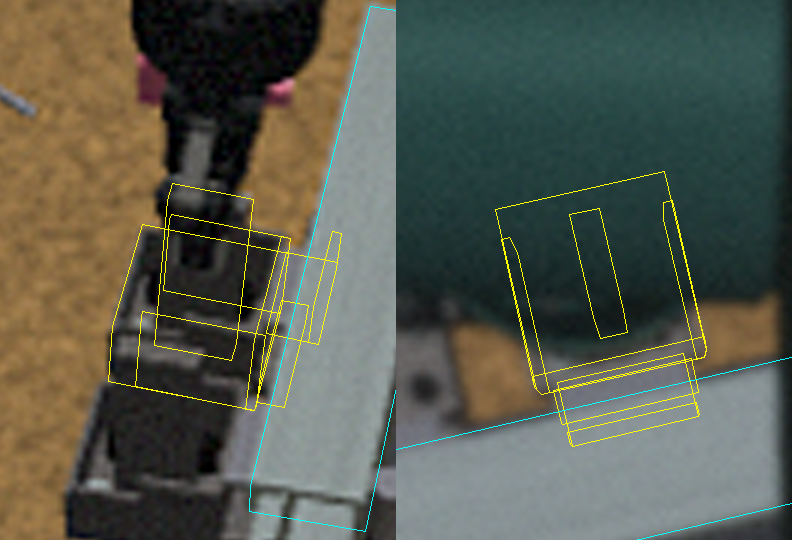

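```bash
python3 -m pendant '[[[-0.03,0,0],[0,0,0]],[[0.07,0,0.02],[0,0.8,0]],[[0,0,0],[0,0,0]]]'|grep force; python3 here.py;python3 -m pendant '[[[0.06,0,0.01],[0,0.7,0]],[[0,0,0],[0,0,0]]]'|grep force; python3 here.py
```

```text
force: [0.5, -0.3, 3.0]
u 13.22 v 1.09 th 2.17 y 9.8 yaw err -0.02 clr [-0.99 -1.99] J [-0.01  0.34  1.81  0.01  0.95 -1.82] F [ 0.5 -0.3  3. ] M [-0.14  0.33 -0.06] t 27.65
force: [0.2, -0.1, 1.7]
u 13.18 v 1.12 th 1.48 y 9.8 yaw err -0.02 clr [-0.94 -1.94] J [-0.    0.35  1.8   0.01  0.97 -1.82] F [ 0.2 -0.1  1.7] M [-0.1   0.2  -0.04] t 27.9
```

Seated with light load at 1.5°. Opening part-way and settling.

```bash
python3 -m pendant '[[[0,0,0],[0,0,0]],[[0,0,0],[0,0,0]],[[0,0,0],[0,0,0]],[[0,0,0],[0,0,0]],[[0,0,0],[0,0,0]],[[0,0,0],[0,0,0]]]' 4; python3 here.py; python3 ov.py pics/rel.png
```

```text
clock: 28.65
tcp_pos: [0.5207, 0.0694, 0.1372]
orientation: [-0.182, 1.537, 0.188]
force: [0.5, 0.2, -1.0]
width: 0.0402
u 13.01 v 1.22 th 1.50 y 9.9 yaw err -0.03 clr [-0.84 -1.84] J [-0.    0.35  1.8   0.01  0.97 -1.82] F [ 0.5  0.2 -1. ] M [-0.02 -0.03  0.01] t 28.65
```

View pics/rel.png

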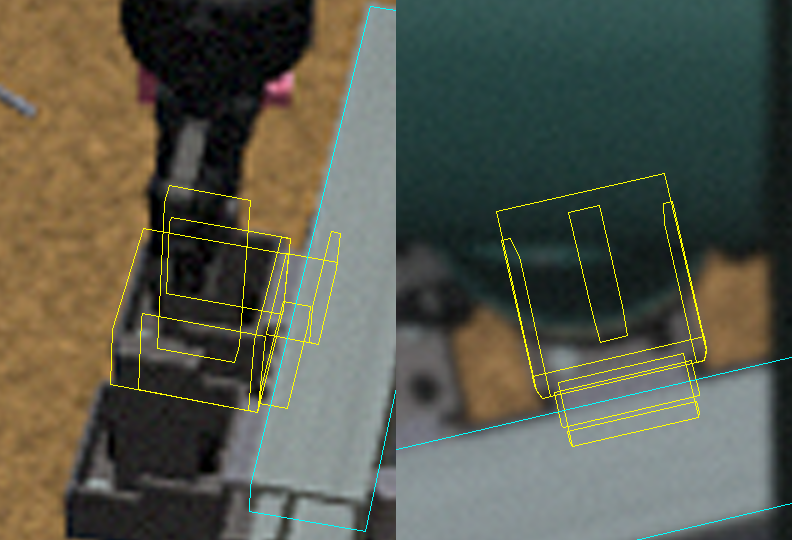

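```bash
python3 -m pendant '[[[-0.5,0,0],[0,0,0]],[[-2,0,0],[0,0,0]],[[-4,0,0],[0,0,0]],[[-5,0,0],[0,0,0]],[[-5,0,-3],[0,0,0]],[[-2,-4,-5],[0,0,0]],[[0,-5,-3],[0,0,0]],[[0,-5,-3],[0,0,0]],[[0,-5,-2],[0,0,0]],[[0,-5,0],[0,0,0]],[[0,0,0],[0,0,0]]]'; python3 - <<'E'
from path import *
from look import *
from station import robot
from scipy.optimize import minimize
x,y,z=stand(65,10,126)
a=[];D={}
for c in("side","top"):
    r=robot.read_camera(c);S=6;D[c]=(r,robot.masks_of("bin_mid",c))
    f=cv2.resize(r["frame"],None,fx=S,fy=S,interpolation=2)
    q0=proj(r,[[x,y,z]])[0].astype(int)
    for bb in BIN:
        q=proj(r,tf(bb,x,y,z,SW));cv2.polylines(f,[cv2.convexHull(((q+.5)*S).astype(np.int32))],True,(0,255,255),1)
    u,v=q0;a.append(f[(v-45)*S:(v+45)*S,(u-33)*S:(u+33)*S]); print(c,q0,[(round(d["confidence"],2),np.round(d["box"])) for d in D[c][1]])
    raw=cv2.resize(r["frame"],None,fx=S,fy=S,interpolation=2)
    if c=="side": a.insert(0,raw[(v-45)*S:(v+45)*S,(u-33)*S:(u+33)*S])
im=np.hstack(a);cv2.imwrite("pics/fin.png",cv2.resize(im,None,fx=.66,fy=.66,interpolation=cv2.INTER_AREA)); cv2.imwrite("pics/full.png",D["top"][0]["frame"])
E
```

```text
clock: 30.12
tcp_pos: [0.4201, -0.2026, 0.3168]
orientation: [-0.18, 1.536, 0.184]
force: [0.0, -0.1, -0.3]
width: 0.0399
side [283 222] [(0.92, array([222., 281.,  41.,  34.])), (0.91, array([287., 180.,  27.,  29.])), (0.76, array([284., 224.,  32.,  32.]))]
top [262 217] [(0.94, array([364., 184.,  40.,  39.])), (0.91, array([196., 187.,  39.,  41.])), (0.68, array([265., 223.,  38.,  42.])), (0.5, array([142., 163.,  38.,  46.]))]
```

View pics/fin.png

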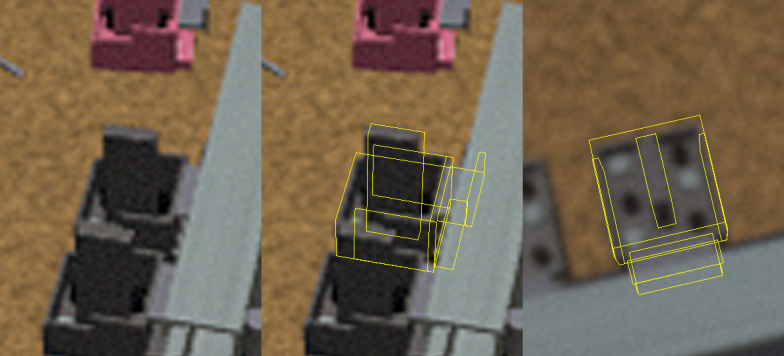

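View pics/full.png

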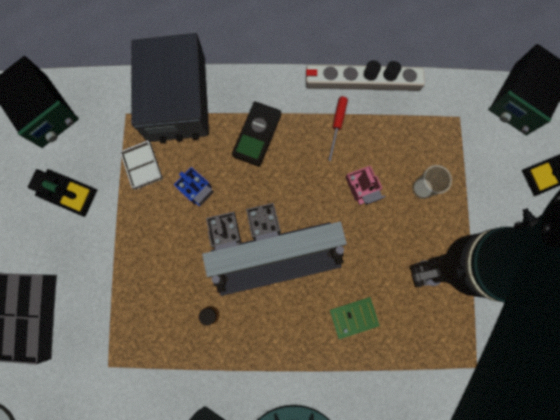

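```bash
python3 - <<'E'
from path import *
from look import *
from station import robot
from scipy.optimize import minimize
M={}
for c,px in(("side",(284,224)),("top",(265,222))):
    r=robot.read_camera(c);m=min(robot.masks_of("bin_mid",c),key=lambda d:np.hypot(d["box"][0]-px[0],d["box"][1]-px[1]))
    print(c,np.round(m["box"]));M[c]=(r,m["pixels"].astype(np.float32))
rail=[box(-26,20,-140,140,139.5,155.5)]
def soft(a):return cv2.resize(a.astype(np.float32),(560,420),interpolation=cv2.INTER_AREA)
def cost(v):
    t=0
    for c,(r,m) in M.items():
        s=soft(sil(r,BIN,(v[0],v[1],v[2],v[3],v[4])));w=1-soft(sil(r,rail,(SX,SY,0,SW)))
        nb=[b+np.array([65,95,126])/1000 for b in BIN];
        if c=="side": w=np.clip(w-soft(sil(r,nb,(SX,SY,0,SW))),0,1)
        t+=(np.abs(s-m)*w).sum()/m.sum()
    return t
for p0 in(0,.1,-.1):
    x0=np.r_[stand(65,10,126),SW,p0]
    r=minimize(cost,x0,method="Nelder-Mead",options=dict(initial_simplex=x0+np.vstack([np.zeros(5),np.diag([.006,.006,.006,.08,.08])]),maxiter=500))
    print(tostand(r.x[:3]).round(1),"yaw err",round(r.x[3]-SW,3),"pitch",round(r.x[4],3),round(r.fun,3))
print(robot.get_obs()["force"],robot.get_obs()["clock"])
E
```

```text
side [285. 225.  32.  34.]
top [266. 223.  36.  41.]
[ 63.1  11.3 128.1] yaw err 0.019 pitch -0.088 0.148
[ 63.6  10.8 127.4] yaw err 0.004 pitch -0.086 0.147
[ 63.4  10.7 126.9] yaw err -0.016 pitch -0.089 0.145
[ 0.01927819 -0.1246233   0.1028306 ] 30.525
```

```bash
python3 - <<'E'
from path import *
from look import *
from station import robot
r=robot.read_camera("side");t=robot.read_camera("top");S=8
o=[]
for rr,(u,v) in((r,(278,238)),(t,(244,226))):
    f=cv2.resize(rr["frame"],None,fx=S,fy=S,interpolation=cv2.INTER_CUBIC)
    for y in(10,95):
        q=proj(rr,tf(BIN[4],*stand(65,y,126),SW));cv2.polylines(f,[cv2.convexHull(((q+.5)*S).astype(np.int32))],True,(0,255,255),1)
        q=proj(rr,tf(BIN[0],*stand(65,y,126),SW));cv2.polylines(f,[cv2.convexHull(((q+.5)*S).astype(np.int32))],True,(0,255,0),1)
    o.append(f[(v-37)*S:(v+37)*S,(u-(25 if rr is r else 25))*S:(u+25)*S])
f=np.hstack(o);f=cv2.convertScaleAbs(f,alpha=1.7,beta=10);print(f.shape);cv2.imwrite("pics/cmp.png",f)
E
```

```text
(592, 800, 3)
```

View pics/cmp.png

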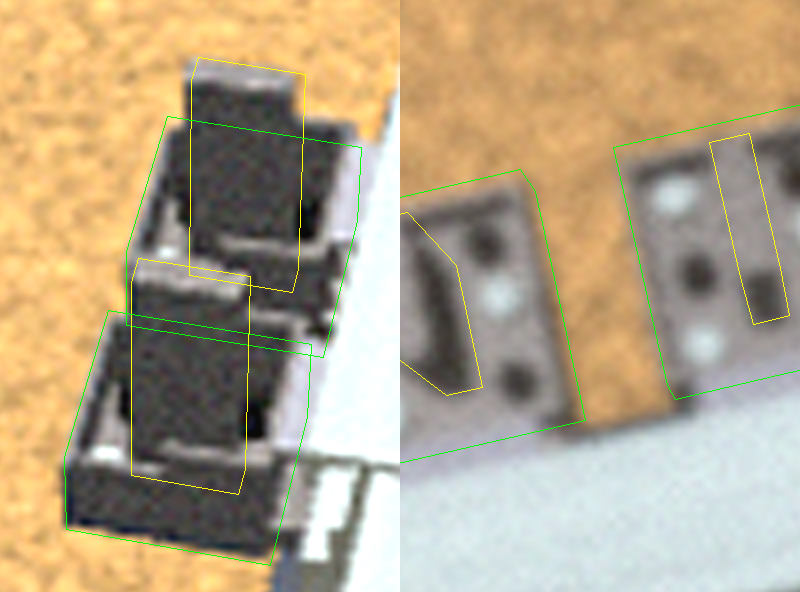

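```bash
python3 -c "
from station import robot
print(robot.finish_job())"
```

```text
the job is handed in; nothing more can be done
None
```

The loose grey bin is hanging on the rail by itself in the free stretch, at about y = +10 mm on the stand. I handed the job in at about 31 s; no verdict is reported.

**What I did:**
- A finger touch on the rail's top put the rail 16.5 mm above nominal; that touch peaked at 16 N.
- I gripped the bin by its tab and touched its lip to the slat front to find x, at about 7 N.
- I fed the lip in at 34.5° with no contact felt, then swung the bin down and rested the tongue on the ledge at about 6 N. I let go at a 1.5° tip.
- I hung it at y = +10 rather than the middle (y = -40). At y = -40 the wrist joint limits left little room to reach the tip angle.

**Last checks:**
- **Position:** the silhouette fits put the bin's middle at about 63 mm out, 11 mm along and 127 mm up. It is square to the rail within 0.02 rad.
- **Level:** the same fit gave a pitch of -0.087 rad (front down), very close to the 0.09 limit. I did not trust this. Drawn level over the picture next to the fixed bin, ours looks tipped by only about 0.02–0.03 rad, which matches the hook's play. The hook geometry would not allow -0.087 with the lip behind the slat.
- **Ledge height:** the tongue met the ledge about 1 mm lower than I had worked out.
- **Clear of the scene:** the gripper was clear with the wrist force near zero, and the bystanders looked unmoved in the last top picture. The spool was hidden under the raised gripper, so I could not check it there.

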